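Pack a control vial for the courier

ROBOT

A 6-joint arm with a two-finger parallel gripper is mounted at the origin on a cart in front of the work surface, level with it; the furniture and walls round the work are solid. World frame = base frame: x ahead of the robot, y to its left, z up, the work surface at z = 0. Lengths are in m, angles in rad, forces in N, time in s.
With the tool pointing down it reaches from about 0.225 to 0.875 m from the base axis. Payload 3.4 kg.
Tool frame: the origin (TCP) lies midway between the tips of the shut fingers; the grasp point (between the pads) lies 19 mm behind it (ctrl.grip_point_offset is the distance from the TCP to the grasp point, in m); z points along the fingers, y is the line along which they close (so a half turn about z gives the same grasp; the last joint's range is limited). The gripper opens to 85 mm and grips with 20 to 120 N. Pads are 22 mm wide; open, the fingers measure 114 mm over their backs; the gripper's body (76 mm by 85 mm) begins 54 mm behind the grasp point. The pads swing forward as they close: fully open they stand 13 mm farther back than shut.
Start: joints at [1.222, 0.276, 1.505, -0, 1.361, -0.121], TCP at [0.13, 0.56, 0.231] pointing down, gripper open.
Joint ranges: [-2.89, 2.89], [-0.75, 2.08], [0.22, 2.7], [-1.18, 4.32], [0.11, 2.71], [-2.7, 2.7]. Speed limits (rad/s): [2.57, 2.57, 3.14, 3.14, 3.14, 3.14].

INTERFACE

Orientations are given as a rotation vector (axis times angle).
In Python, from cell import observe, get_image, close_job, ctrl gives the robot as it stands. The module is installed in compiled form; this text tells all that it offers.
- The arm moves only by the shell command python3 -m inch 'ROWS'. ROWS is JSON, a list of rows, each an object of numbers: "dx", "dy", "dz": the shift along the tool's x, y, z in mm; "wx", "wy", "wz": the turn, a rotation vector about the tool's x, y, z in degrees; "fingers": the opening, from 0 (shut) to 1 (fully open). A call has 1 to 5 rows; each row is the pose to reach, as a shift and turn from the pose commanded when the call began, along the tool's axes at that moment; what a row does not reach only later rows make up. A row lasts 1/12 s, in which the tool goes at most 41.7 mm and 7.16 degrees, less where a joint would pass 70% of its speed; a pose out of reach is approached as far as the arm can. A call with a gripper value outside its range is refused whole. The fingers move at their own pace and stop on an object; the grip force is fixed at half the most. Time passes only in rows, so rows that repeat a pose let the fingers close. It gives the time, the measured TCP pose, the force, the opening and the grip force at its end, in the units of the state.
- observe(): the state, without advancing time (a new reading comes with each control period).
- get_image(name): name is "scene" or "top" or "wrist"; returns a dict with "pixels" (480x640x3 uint8, red, green, blue), "K" (3x3 intrinsics, pixels), "cam_to_world" (4x4, takes a point from camera to world coordinates). Camera axes: x right, y down, z forward; pixel columns grow to the right and rows downward; lengths in m; the calibration is good to about 2 mm. The wrist camera is an equidistant fisheye: a pixel r from the principal point sees the ray r / f radians off the axis. A picture is of the moment at which its call begins. There is no depth.
- close_job(): hands the job in; it is judged then, once.
The state is a dict: "t": time; "joint_pos": joint angles; "joint_vel": joint speeds; "joint_efforts": joint torques, N m; "eef_pos": TCP position; "orientation": TCP orientation; "wrist_force": force on the tool from outside, world axes, zero at the start; "torque": the same for the moment, N m; "width": finger opening in m; "gripper_force": force on a finger pad.
Only numpy, scipy, OpenCV 4.12 (cv2) and the standard library are available. Lean on these libraries where they do the work, as an engineer would, in place of code of your own. Each camera call takes 0.05 s, during which the arm holds its last target. There are 200 camera calls.

TASK

Pack the red-capped vial for the courier, working from the inside out: stand it upright in the socket of the grey canister and let go, close the canister with its yellow lid, and only then stand the closed canister in the round white pocket of the teal box base. After that lay the blue cool pack flat on the two white saddles, between their stops, above the canister, and finally put the teal hood on so that it sits down level all round on the base. Leave the other two vials standing where they are.

Things in the scene. Friction and masses are not known exactly. Their poses are not given: they have to be found in the camera images.
- vial_red: Glass control vial with a RED cap, 24 mm wide, 52 mm high, 30 g; the one to pack. Stands upright. Origin: centre of its underside, z up. The cap is 20 mm wide, z 38 to 52; grip it there.
- vial_blue: Look-alike vial with a BLUE cap, same size and origin. Must stay where it is (not moved more than 30 mm, standing).
- vial_green: Look-alike vial with a GREEN cap, same size and origin. Must stay where it is (not moved more than 30 mm, standing).
- canister: Round open grey canister, 58 mm outside, 42 mm high, about 150 g, loose. Origin: centre of underside, z up. Floor at z 4; dark insert with a 34 mm socket bore up to z 24; above it 52 mm bore to the rim, z 42. The seated vial's cap stands 14 mm above the rim. When closed, lift it by its 58 mm body, fingertips about 20 mm above its underside (lid above is 55 mm wide).
- canister_lid: Round yellow push-on lid, 28 mm high, about 40 g: ribbed cap 55 mm wide (z 6 to 28) over a hollow bevelled spigot 46 mm wide (z 0 to 6). Lies spigot down. Origin: centre of the spigot's underside, z up. Grip across the 55 mm. It drops into the canister's rim with 3 mm play, no turning; seated, its origin is 36 mm above the canister's and the closed canister is 64 mm high.
- cool_pack: Blue hard-shell cool pack, rigid flat brick 56 mm (x) by 126 mm (y) by 22 mm high, about 220 g, lying flat. Origin: centre of its underside. Grip it across the 56 mm (along its x).
- box_base: Teal box base, fixed, 126 (x) x 164 (y) mm; walls 8 thick, 40 high. Origin: centre of underside, z up. Floor z 8. Central white pocket ring, 68 bore, 8 high: canister stands in it; 26 mm free beside it along x, so grip it along x. White end pedestals (|y| 52 to 72, |x| < 53) have saddle tops at z 75, stops to z 84 with 4 mm play: the pack lies there, long side along y. Hood stands on the rim.
- box_hood: Teal hood, open below, 126 (x) x 164 (y) x 70 mm high, walls 6, about 350 g, standing on its rim. Origin: centre of the rim plane, z up. Black handle bar on top along y: 14 mm wide (x), 100 long, z 92 to 106, 22 mm free beneath; grip across the 14 mm. Goes over the saddles with 4 mm play, either way round; seated, its origin is 40 mm above the base's, long sides parallel.

How it is judged:
On the way, in this order (a step that is already met when the one before it is completed fails the run):
1. the red-capped vial stands in the canister's socket, let go (horizontal distance between vial_red and canister below 0.01 m and z of vial_red in the frame of canister between 0.001 and 0.009 m and angle between vial_red's own z axis and vertical below 0.09 rad and contact force between the fingers and vial_red below 0.1 N and linear speed of vial_red below 0.02 m/s), for 0.2 s.
2. the yellow lid sits fully down on the canister, vial inside, let go (horizontal distance between vial_red and canister below 0.01 m and z of vial_red in the frame of canister between 0.001 and 0.009 m and angle between each of vial_red, canister_lid's own z axis and vertical below 0.09 rad and horizontal distance between canister_lid and canister below 0.006 m and z of canister_lid in the frame of canister between 0.032 and 0.04 m and contact force between the fingers and canister_lid below 0.1 N and linear speed of canister_lid below 0.02 m/s), for 0.2 s.
3. the closed canister stands in the pocket of the box base, let go (horizontal distance between vial_red and canister below 0.01 m and z of vial_red in the frame of canister between 0.001 and 0.009 m and angle between each of vial_red, canister_lid, canister's own z axis and vertical below 0.09 rad and horizontal distance between canister_lid and canister below 0.006 m and z of canister_lid in the frame of canister between 0.032 and 0.04 m and horizontal distance between canister and box_base below 0.012 m and z of canister in the frame of box_base between 0.005 and 0.012 m and contact force between the fingers and canister below 0.1 N and linear speed of canister below 0.02 m/s), for 0.2 s.
4. the cool pack lies flat on both saddles above the canister, let go (horizontal distance between vial_red and canister below 0.01 m and z of vial_red in the frame of canister between 0.001 and 0.009 m and angle between each of vial_red, canister_lid, canister, cool_pack's own z axis and vertical below 0.09 rad and horizontal distance between canister_lid and canister below 0.006 m and z of canister_lid in the frame of canister between 0.032 and 0.04 m and horizontal distance between each of canister, cool_pack and box_base below 0.012 m and z of canister in the frame of box_base between 0.005 and 0.012 m and z of cool_pack in the frame of box_base between 0.072 and 0.078 m and angle between the y axis of cool_pack and the y axis of box_base, either way round below 0.2 rad and contact force between the fingers and cool_pack below 0.1 N and linear speed of cool_pack below 0.02 m/s), for 0.2 s.
At the end, for the whole second after the job is handed in: Vial upright in the canister, lid fully down on it, canister in the pocket (12 mm), cool pack flat on both saddles (12 mm), hood level on the rim (9 mm; heights to 3 to 4 mm); the blue- and green-capped vials within 30 mm of where they stood; all let go and at rest (horizontal distance between vial_red and canister below 0.01 m and z of vial_red in the frame of canister between 0.001 and 0.009 m and angle between each of vial_red, canister_lid, canister, cool_pack, vial_blue, vial_green's own z axis and vertical below 0.09 rad and horizontal distance between canister_lid and canister below 0.006 m and z of canister_lid in the frame of canister between 0.032 and 0.04 m and horizontal distance between each of canister, cool_pack and box_base below 0.012 m and z of canister in the frame of box_base between 0.005 and 0.012 m and z of cool_pack in the frame of box_base between 0.072 and 0.078 m and angle between the y axis of cool_pack and the y axis of box_base, either way round below 0.2 rad and horizontal distance between box_hood and box_base below 0.009 m and z of box_hood in the frame of box_base between 0.037 and 0.043 m and angle between box_hood's own z axis and vertical below 0.05 rad and linear speed of each of vial_red, canister_lid, canister, cool_pack, box_hood below 0.02 m/s and distance of each of vial_blue, vial_green from where it was at the start of the episode below 0.03 m); the robot touches nothing.
It fails at once if the blue- or green-capped vial is carried off or knocked over (distance of any of vial_blue, vial_green from where it was at the start of the episode above 0.05 m or angle between any of vial_blue, vial_green's own z axis and vertical above 0.6 rad).
It also fails if it takes over 144 s, if anything falls off the work surface, if the arm or the gripper's body presses on something with over 40 N, if the wrist force passes 120 N, or if a joint passes its speed limit or range.

## Working session

There is one attempt and no reset: what is moved stays moved. The work goes in short steps, Python scripts to look and compute and a shell command to move; the robot and the scene stay as the last step left them, time stands still between calls to the robot, and variables do not carry over. Pictures are saved under pics/ and viewed, at most 14 in all, crops included, and the job is handed in when it is done.

```bash
ls; mkdir -p pics
python3 - <<'E'
from cell import observe,get_image,ctrl
import cv2,numpy as np
o=observe(); print({k:np.round(v,3).tolist() for k,v in o.items()}); print(ctrl.grip_point_offset)
for n in ["scene","top","wrist"]:
    g=get_image(n); cv2.imwrite(f"pics/{n}0.png",g["pixels"][:,:,::-1]); print(n,np.round(g["K"],2).tolist(),np.round(g["cam_to_world"],4).tolist())
E
```

```text
pics
{'t': 0.0, 'joint_pos': [1.222, 0.277, 1.506, -0.0, 1.361, -0.121], 'joint_vel': [-0.0, -0.001, -0.001, -0.001, 0.001, -0.001], 'joint_efforts': [-0.002, -41.677, -24.581, -0.0, 0.011, 0.0], 'eef_pos': [0.13, 0.56, 0.23], 'orientation': [-0.357, -3.121, 0.003], 'wrist_force': [-0.537, -0.49, -0.005], 'torque': [0.052, -0.025, 0.028], 'gripper_force': 0.0, 'width': 0.085}
0.0187
scene [[497.85, 0.0, 319.08], [0.0, 497.85, 235.64], [0.0, 0.0, 1.0]] [[0.6775, -0.4013, 0.6164, -0.1109], [-0.7354, -0.355, 0.5772, -0.6527], [-0.0129, -0.8444, -0.5356, 0.5634], [0.0, 0.0, 0.0, 1.0]]
top [[601.03, 0.0, 324.3], [0.0, 601.03, 241.43], [0.0, 0.0, 1.0]] [[-0.0148, -0.9802, 0.1974, 0.2166], [-0.9999, 0.0161, 0.0049, -0.0633], [-0.008, -0.1973, -0.9803, 1.4363], [0.0, 0.0, 0.0, 1.0]]
wrist [[371.65, 0.0, 317.47], [0.0, 371.65, 240.85], [0.0, 0.0, 1.0]] [[0.226, 0.9256, 0.3036, 0.0516], [0.9741, -0.2141, -0.0721, 0.578], [-0.0017, 0.312, -0.9501, 0.3716], [0.0, 0.0, 0.0, 1.0]]
```

View pics/scene0.png

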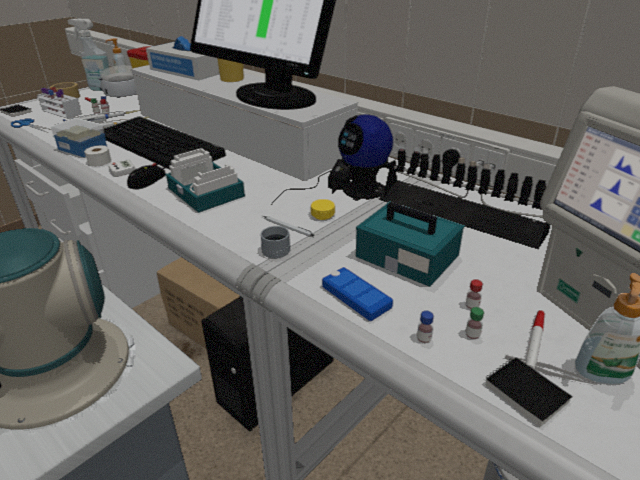

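View pics/top0.png

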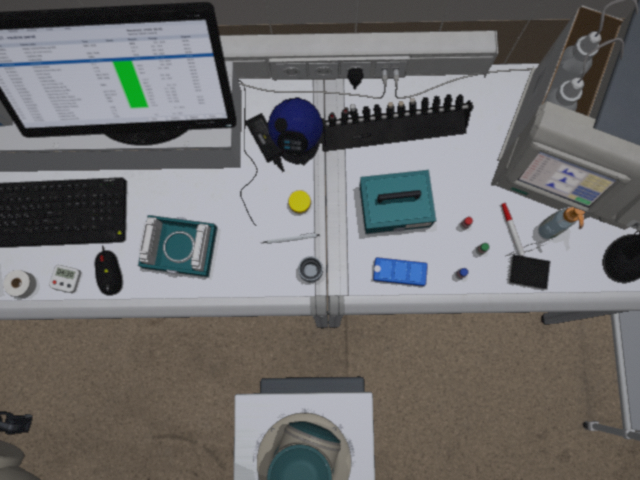

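The top view shows the hood at about (398,200), red vial (467,222), green (484,248), blue (462,272), canister (311,269), lid (300,202), pack (400,272) and base (178,246). The scene view shows the same objects. I'll get coarse positions from both views first.

```bash
cat > h.py <<'E'
import numpy as np, cv2, pickle
from scipy.spatial.transform import Rotation as R
from cell import observe,get_image
def snap(name,f):
    g=get_image(name); g["fish"]=name=="wrist"
    cv2.imwrite(f"pics/{f}.png",g["pixels"][:,:,::-1]); pickle.dump(g,open(f"pics/{f}.pkl","wb")); return g
def load(f): return pickle.load(open(f"pics/{f}.pkl","rb"))
def ray(g,p):
    K=g["K"]; a=np.array([(p[0]-K[0,2])/K[0,0],(p[1]-K[1,2])/K[1,1]])
    r=np.linalg.norm(a)
    d=np.r_[a/r*np.sin(r),np.cos(r)] if g["fish"] and r>0 else np.r_[a,1]
    T=np.array(g["cam_to_world"]); d=T[:3,:3]@d
    return T[:3,3],d/np.linalg.norm(d)
def onz(g,p,z):
    o,d=ray(g,p); return o+d*(z-o[2])/d[2]
def tri(obs):   # [(g,pix),...] -> point, residual mm
    A=np.zeros((3,3));b=np.zeros(3);rs=[ray(*x) for x in obs]
    for o,d in rs: P=np.eye(3)-np.outer(d,d);A+=P;b+=P@o
    X=np.linalg.solve(A,b); return X,max(np.linalg.norm(np.cross(d,X-o)) for o,d in rs)*1e3
def proj(g,X):
    T=np.array(g["cam_to_world"]);c=T[:3,:3].T@(np.array(X)-T[:3,3]);K=g["K"]
    if g["fish"]:
        th=np.arctan2(np.hypot(c[0],c[1]),c[2]);a=c[:2]/np.hypot(c[0],c[1])*th
    else: a=c[:2]/c[2]
    return K[0,0]*a[0]+K[0,2],K[1,1]*a[1]+K[1,2]
def go(xyz,ydir=None):
    """tool-frame move to TCP xyz with tool straight down; ydir = angle (deg) of closing line in world"""
    o=observe();p=np.array(o["eef_pos"]);M=R.from_rotvec(o["orientation"]).as_matrix()
    cur=np.degrees(np.arctan2(M[1,1],M[0,1]))
    if ydir is None: ydir=cur
    d=(ydir-cur+90)%180-90
    y=np.radians(cur+d);yv=np.array([np.cos(y),np.sin(y),0]);zv=np.array([0,0,-1.]);N=np.c_[np.cross(yv,zv),yv,zv]
    s=M.T@(np.array(xyz)-p)*1e3; w=np.degrees(R.from_matrix(M.T@N).as_rotvec())
    print("d",np.round(s,1),"w",np.round(w,1),"cur",np.round(p*1e3,1),"ydir",round(cur,1),"j6",round(o["joint_pos"][5],2),"need |d|/41.7 =",round(np.linalg.norm(s)/41.7,1))
E
python3 - <<'E'
from h import *
for n in ["scene","top"]:
    g=snap(n,n+"1")
t=load("top1");s=load("scene1")
for n,p,q,z in [("red",(467,221),(475.5,282),.052),("green",(484,246),(477,311),.052),("blue",(462,270.5),(427,315),.052),("can",(311,269),(275.5,234),.042),("lid",(300,200),(322.5,205),.028)]:
    X,r=tri([(t,p),(s,q)]); print(n,np.round(onz(t,p,z)*1e3),np.round(X*1e3),round(r,1))
for n,p,z in [("pack",(400,271.5),.022),("hand",(398,197),.106),("base",(178.5,246),.04)]: print(n,np.round(onz(t,p,z)*1e3))
cv2.imwrite("pics/c1.png",cv2.resize(t["pixels"][150:300,130:330,::-1],(800,600),interpolation=2))
cv2.imwrite("pics/c2.png",cv2.resize(t["pixels"][150:300,310:510,::-1],(800,600),interpolation=2))
E
```

```text
red [ 539. -394.   52.] [ 539. -394.   55.] 1.3
green [ 478. -430.   52.] [ 478. -430.   52.] 0.5
blue [ 421. -375.   52.] [ 422. -376.   50.] 0.9
can [432. -24.  42.] [433. -25.  45.] 1.4
lid [603.   1.  28.] [602.   2.  30.] 1.1
pack [ 426. -235.   22.]
hand [ 585. -227.  106.]
base [492. 289.  40.]
```

View pics/c1.png

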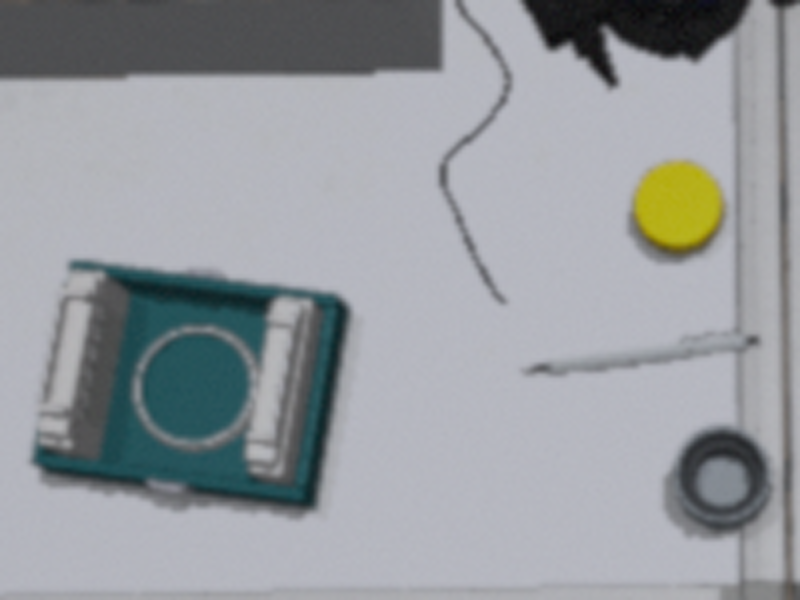

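View pics/c2.png

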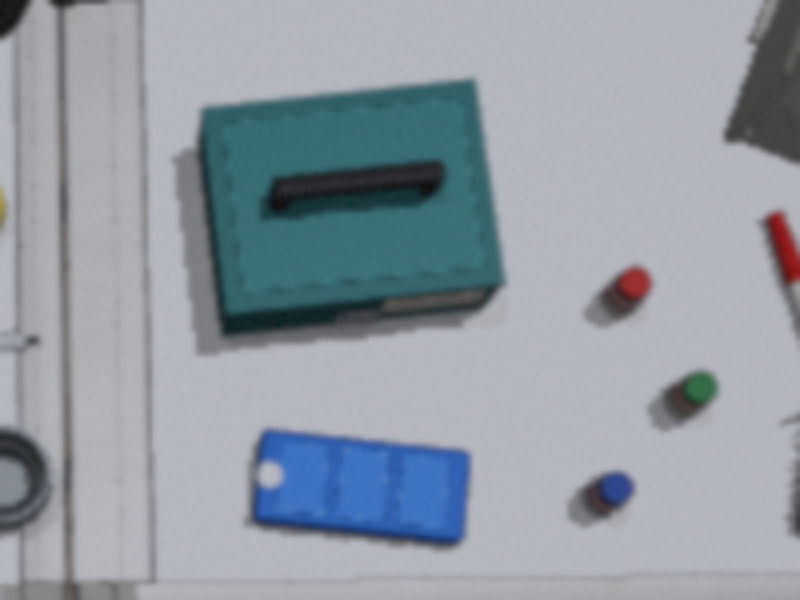

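Crop c1 shows the base corners at (70,262), (345,298), (305,505), (35,462), with the ring at (195,388). The lid is at (678,205) and the canister rim at (722,475), partly on the seam strip. Crop c2 shows the handle from (275,190) to (440,172), the pack corners at (262,432), (468,452), (460,543), (256,522), and the three capped vials.

Run:
```python
from h import *
t=load("top1")
def c(off,pts,z): return np.array([onz(t,(off[0]+p[0]/4,off[1]+p[1]/4),z) for p in pts])
B=c((130,150),[(70,262),(345,298),(305,505),(35,462)],.04);P=c((310,150),[(262,432),(468,452),(460,543),(256,522)],.022)
H=c((310,150),[(278,186),(440,172)],.106);HT=c((310,150),[(203,107),(475,80),(503,285),(225,315)],.07)
for n,q in [("base",B),("pack",P),("hoodtop",HT)]:
    l=q[1]+q[2]-q[0]-q[3]; print(n,np.round(q.mean(0)*1e3),"sides",np.round([np.linalg.norm(q[i]-q[(i+1)%4])*1e3 for i in range(4)]),"long axis deg",round(np.degrees(np.arctan2(l[1],l[0])),1))
l=H[1]-H[0];print("handle",np.round(H.mean(0)*1e3),np.linalg.norm(l)*1e3,np.degrees(np.arctan2(l[1],l[0])))
go((.50,-.36,.30),100)
```

```text
base [494. 293.  40.] sides [167. 126. 162. 122.] long axis deg -99.3
pack [ 425. -236.   22.] sides [123.  55. 121.  54.] long axis deg -96.7
hoodtop [ 591. -231.   70.] sides [162. 125. 163. 127.] long axis deg -84.9
handle [ 591. -231.  106.] 93.25873749817363 -85.86760350703291
d [-568.4 -812.6  -68.5] w [ -0.   -0.  -23.1] cur [129.8 559.9 230.9] ydir 76.9 j6 -0.12 need |d|/41.7 = 23.8
```

```bash
cat >> h.py <<'E'
def plan(xyz,ydir=None):
    o=observe();p=np.array(o["eef_pos"]);M=R.from_rotvec(o["orientation"]);m=M.as_matrix()
    cur=np.degrees(np.arctan2(m[1,1],m[0,1])); j6=o["joint_pos"][5]
    xyz=np.array(xyz,float); j1=o["joint_pos"][0]; g1=np.arctan2(xyz[1],xyz[0])
    # tool down: yaw = j1-j6+const
    if ydir is None: ydir=cur
    best=min((abs(j6+(g1-j1)-np.radians(ydir+180*k-cur)),ydir+180*k-cur) for k in range(-3,4))
    rot=best[1]; n=max(1,int(np.ceil(max(np.linalg.norm(xyz-p)*1e3/208,abs(rot)/35.7))))
    # first straighten, then step
    y=np.radians(cur);yv=np.array([np.cos(y),np.sin(y),0]);zv=np.array([0,0,-1.]);N0=R.from_matrix(np.c_[np.cross(yv,zv),yv,zv])
    C=M
    print("cur",np.round(p*1e3,1),"yaw",round(cur,1),"end j6~",round(best[0],2))
    for i in range(1,n+1):
        N=N0*R.from_rotvec([0,0,-np.radians(rot)*i/n])
        s=C.inv().apply((xyz-p)/n)*1e3;w=np.degrees((C.inv()*N).as_rotvec());C=N
        print(i,"d",np.round(s,1),"w",np.round(w,1))
E
python3 -c "
from h import *
plan((.49,-.34,.30),-40)"
```

```text
cur [129.8 559.9 230.9] yaw 76.9 end j6~ 0.09
1 d [-110.8 -159.1  -13.7] w [-0.   0.  23.4]
2 d [-164.9 -102.   -13.8] w [ 0.   0.  23.4]
3 d [-191.8  -28.2  -13.8] w [ 0.   0.  23.4]
4 d [-187.2   50.3  -13.8] w [ 0.   0.  23.4]
5 d [-151.9  120.5  -13.8] w [ 0.   0.  23.4]
```

```bash
python3 -m inch '[{"dx":-22,"dy":-32,"dz":-10,"wz":5},{"dx":-44,"dy":-64,"dz":-20,"wz":10},{"dx":-66,"dy":-95,"dz":-30,"wz":15},{"dx":-88,"dy":-127,"dz":-40,"wz":20},{"dx":-111,"dy":-159,"dz":-50,"wz":23}]'
python3 -m inch '[{"dx":-33,"dy":-20,"wz":5},{"dx":-66,"dy":-40,"wz":10},{"dx":-99,"dy":-60,"wz":15},{"dx":-132,"dy":-80,"wz":20},{"dx":-165,"dy":-102,"wz":24}]'
python3 -c "
from h import *
plan((.49,-.34,.30),-40)"
```

```text
cur [129.8 559.9 230.9] yaw 76.9 end j6~ 0.09
1 d [-110.8 -159.1  -13.7] w [-0.   0.  23.4]
2 d [-164.9 -102.   -13.8] w [ 0.   0.  23.4]
3 d [-191.8  -28.2  -13.8] w [ 0.   0.  23.4]
4 d [-187.2   50.3  -13.8] w [ 0.   0.  23.4]
5 d [-151.9  120.5  -13.8] w [ 0.   0.  23.4]invalid input
invalid input
```

```bash
python3 -m inch '[{"dx":-22,"dy":-32,"dz":-10,"wx":0,"wy":0,"wz":5,"fingers":1}]'; python3 -m inch '[{"dx":0,"dy":0,"dz":-10,"fingers":1}]'
python3 -c "
from h import *
plan((.49,-.34,.30),-40)"
```

```text
t: 0.33
eef_pos: [0.1428, 0.5279, 0.2387]
orientation: [-0.49, -3.1, -0.001]
wrist_force: [1.5, -0.5, 1.5]
width: 0.0853
gripper_force: 0.0
cur [142.8 527.9 238.7] yaw 72.0 end j6~ 0.09
1 d [-119.5 -143.7  -12.6] w [-0.  -0.2 22.4]
2 d [-165.3  -87.3  -12.3] w [ 0.   0.  22.4]
3 d [-186.1  -17.7  -12.3] w [ 0.   0.  22.4]
4 d [-178.8   54.6  -12.3] w [ 0.   0.  22.4]
5 d [-144.5  118.7  -12.3] w [ 0.   0.  22.4]invalid input
```

```bash
python3 -m inch '[{"dx":-24,"dy":-29,"dz":-12,"wx":0,"wy":0,"wz":5,"fingers":1},{"dx":-48,"dy":-58,"dz":-24,"wx":0,"wy":0,"wz":10,"fingers":1},{"dx":-72,"dy":-87,"dz":-36,"wx":0,"wy":0,"wz":15,"fingers":1},{"dx":-96,"dy":-116,"dz":-48,"wx":0,"wy":0,"wz":19,"fingers":1},{"dx":-120,"dy":-144,"dz":-60,"wx":0,"wy":0,"wz":22,"fingers":1}]' >/dev/null
python3 -m inch '[{"dx":-33,"dy":-17,"dz":0,"wx":0,"wy":0,"wz":5,"fingers":1},{"dx":-66,"dy":-34,"dz":0,"wx":0,"wy":0,"wz":10,"fingers":1},{"dx":-99,"dy":-52,"dz":0,"wx":0,"wy":0,"wz":15,"fingers":1},{"dx":-132,"dy":-70,"dz":0,"wx":0,"wy":0,"wz":20,"fingers":1},{"dx":-165,"dy":-87,"dz":0,"wx":0,"wy":0,"wz":22,"fingers":1}]'
python3 -c "
from h import *
plan((.49,-.34,.30),-40)"
```

```text
t: 1.17
eef_pos: [0.2837, 0.1755, 0.3015]
orientation: [1.623, 2.689, 0.001]
wrist_force: [0.7, -0.3, -0.4]
width: 0.0853
gripper_force: 0.0
cur [283.7 175.5 301.5] yaw 27.8 end j6~ 0.09
1 d [-184.1  -19.3    0.5] w [ 0.1 -0.  22.6]
2 d [-177.3   52.9    0.5] w [ 0.   0.  22.6]
3 d [-143.4  117.     0.5] w [ 0.   0.  22.6]
```

```bash
python3 -m inch '[{"dx":-37,"dy":-4,"dz":0,"wx":0,"wy":0,"wz":5,"fingers":1},{"dx":-74,"dy":-8,"dz":0,"wx":0,"wy":0,"wz":10,"fingers":1},{"dx":-111,"dy":-12,"dz":0,"wx":0,"wy":0,"wz":15,"fingers":1},{"dx":-148,"dy":-16,"dz":0,"wx":0,"wy":0,"wz":20,"fingers":1},{"dx":-184,"dy":-19,"dz":0,"wx":0,"wy":0,"wz":23,"fingers":1}]' >/dev/null
python3 -c "
from h import *
snap('wrist','w1')"
python3 -m inch '[{"dx":-35,"dy":10,"dz":0,"wx":0,"wy":0,"wz":5,"fingers":1},{"dx":-70,"dy":20,"dz":0,"wx":0,"wy":0,"wz":10,"fingers":1},{"dx":-106,"dy":32,"dz":0,"wx":0,"wy":0,"wz":15,"fingers":1},{"dx":-142,"dy":42,"dz":0,"wx":0,"wy":0,"wz":20,"fingers":1},{"dx":-177,"dy":53,"dz":0,"wx":0,"wy":0,"wz":23,"fingers":1}]' >/dev/null
python3 -m inch '[{"dx":-29,"dy":23,"dz":0,"wx":0,"wy":0,"wz":5,"fingers":1},{"dx":-58,"dy":46,"dz":0,"wx":0,"wy":0,"wz":10,"fingers":1},{"dx":-87,"dy":70,"dz":0,"wx":0,"wy":0,"wz":15,"fingers":1},{"dx":-116,"dy":94,"dz":0,"wx":0,"wy":0,"wz":20,"fingers":1},{"dx":-143,"dy":117,"dz":0,"wx":0,"wy":0,"wz":22,"fingers":1}]'
python3 -c "
from h import *
snap('wrist','w2')
plan((.539,-.394,.15))
import numpy as np
a=load('w1')['pixels'];b=load('w2')['pixels']
cv2.imwrite('pics/ab.png',cv2.resize(np.hstack([a,b])[:,:,::-1],(800,300),interpolation=3))"
```

```text
t: 2.47
eef_pos: [0.4888, -0.3401, 0.301]
orientation: [-2.85, -1.321, 0.0]
wrist_force: [0.6, 0.2, -0.3]
width: 0.0854
gripper_force: 0.0
cur [ 491.5 -347.1  299.4] yaw -40.4 end j6~ 0.07
1 d [ -4.4  65.7 149.8] w [ 0.3  0.2 -0. ]
```

View pics/w2.png

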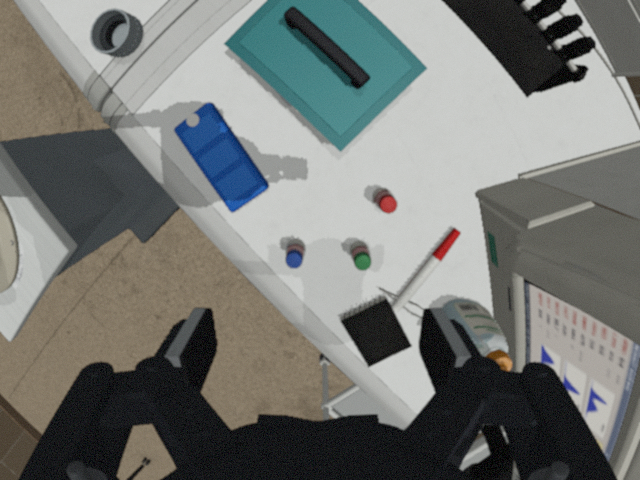

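Wrist view w2: red cap top at (388,204), green (363,262), blue (294,259). The handle runs from (291,17) to (362,80), the pack is around (221,157) and the canister is at (121,30).

Run:
```python
from h import *
t=load("top1");s=load("scene1");w=load("w2")
print(np.round(w["cam_to_world"],3).tolist())
for n,p,q,z,v in [("red",(467,221),(475.5,282),.052,(388.5,205)),("green",(484,246),(477,311),.052,(363,262)),("blue",(462,270.5),(427,315),.052,(294,260))]:
    X,r=tri([(t,p),(s,q),(w,v)]); Y,_=tri([(t,p),(w,v)]);print(n,np.round(onz(w,v,z)*1e3),np.round(X*1e3),round(r,1),np.round(Y*1e3))
```

```text
[[0.763, -0.614, -0.201, 0.54], [-0.646, -0.725, -0.238, -0.279], [0.0, 0.311, -0.95, 0.442], [0.0, 0.0, 0.0, 1.0]]
red [ 543. -395.   52.] [ 541. -394.   53.] 2.6 [ 543. -399.   36.]
green [ 481. -429.   52.] [ 480. -430.   51.] 1.4 [ 480. -432.   44.]
blue [ 423. -377.   52.] [ 422. -377.   50.] 1.2 [ 422. -377.   48.]
```

View pics/ab.png

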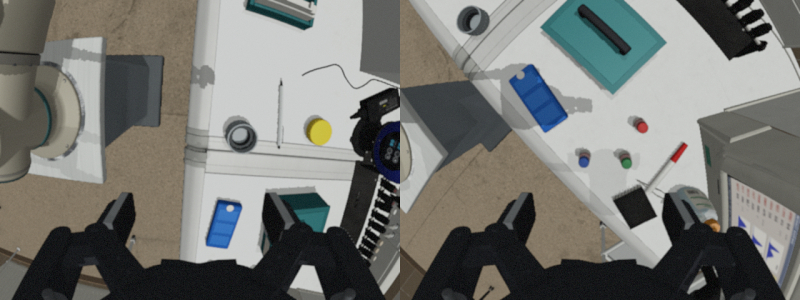

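w1 shows the canister, lid and pack in clear space. Next I'll move above the red vial.

```bash
python3 -m inch '[{"dx":-2,"dy":33,"dz":18,"wx":0,"wy":0,"wz":0,"fingers":1},{"dx":-5,"dy":66,"dz":60,"wx":0,"wy":0,"wz":0,"fingers":0.7},{"dx":-5,"dy":66,"dz":100,"wx":0,"wy":0,"wz":0,"fingers":0.7},{"dx":-5,"dy":66,"dz":140,"wx":0,"wy":0,"wz":0,"fingers":0.7},{"dx":-5,"dy":66,"dz":180,"wx":0,"wy":0,"wz":0,"fingers":0.7}]' >/dev/null
python3 -m inch '[{"dx":0,"dy":0,"dz":0,"wx":0,"wy":0,"wz":0,"fingers":0.7},{"dx":0,"dy":0,"dz":0,"wx":0,"wy":0,"wz":0,"fingers":0.7}]'
python3 -c "
from h import *
snap('wrist','w3')
plan((.541,-.3945,.041),-40)
w=load('w3'); print([np.round(proj(w,X)) for X in [(.541,-.394,.052),(.480,-.430,.052)]])
cv2.imwrite('pics/w3c.png',cv2.resize(w['pixels'][150:450,120:520,::-1],(800,600),interpolation=2))"
```

```text
t: 3.1
eef_pos: [0.5345, -0.383, 0.1239]
orientation: [-2.842, -1.325, 0.004]
wrist_force: [0.2, 0.7, 0.8]
width: 0.06
gripper_force: 0.0
cur [ 536.2 -384.6  127. ] yaw -40.0 end j6~ 0.07
1 d [-4.5  9.9 86. ] w [ 0. -0. -0.]
[array([338., 263.]), array([302., 352.])]
```

View pics/w3c.png

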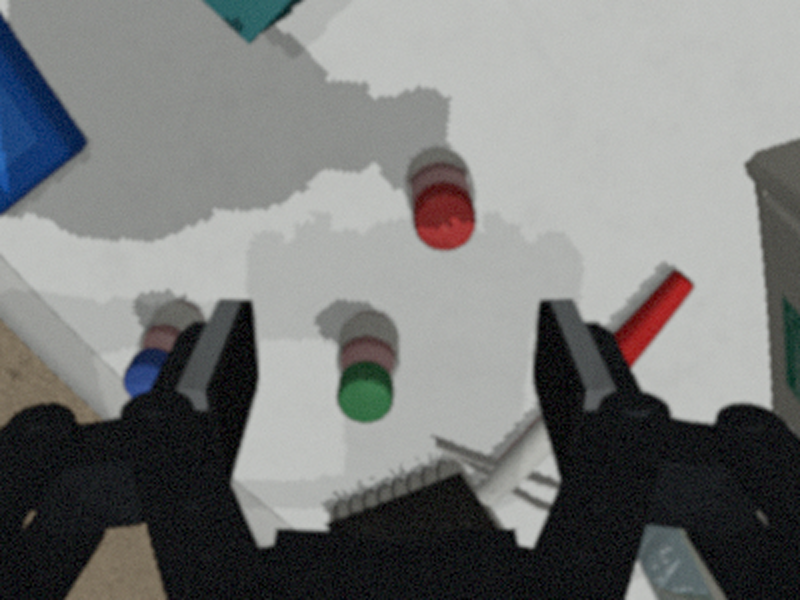

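Red cap top is at crop (445,221), or full-frame (342.5,260). Green is at crop (366,393), or (303,346.5).

Run:
```python
from h import *
a=load("w2");b=load("w3");t=load("top1");s=load("scene1")
for n,p,q,v,u in [("red",(467,221),(475.5,282),(388.5,205),(342.5,260)),("green",(484,246),(477,311),(363,262),(303,346.5))]:
    print(n,[np.round(onz(g,x,.052)*1e3,1) for g,x in ((a,v),(b,u))],[np.round(tri(o)[0]*1e3) for o in ([(a,v),(b,u)],[(t,p),(s,q),(a,v),(b,u)])])
plan((.544,-.395,.041))
```

```text
red [array([ 543.2, -395.2,   52. ]), array([ 544.4, -394.3,   52. ])] [array([ 543., -397.,   46.]), array([ 542., -395.,   52.])]
green [array([ 480.8, -429.1,   52. ]), array([ 483.9, -426.9,   52. ])] [array([ 479., -432.,   42.]), array([ 481., -430.,   49.])]
cur [ 536.2 -384.6  127. ] yaw -40.0 end j6~ 0.07
1 d [-3.  12.6 86. ] w [ 0. -0.  0.]
```

```bash
python3 -m inch '[{"dx":-3,"dy":12,"dz":0,"wx":0,"wy":0,"wz":0,"fingers":0.7},{"dx":-3,"dy":12,"dz":30,"wx":0,"wy":0,"wz":0,"fingers":0.7},{"dx":-3,"dy":12,"dz":60,"wx":0,"wy":0,"wz":0,"fingers":0.7},{"dx":-3,"dy":12,"dz":60,"wx":0,"wy":0,"wz":0,"fingers":0.7},{"dx":-3,"dy":12,"dz":60,"wx":0,"wy":0,"wz":0,"fingers":0.7}]'
python3 -c "
from h import *
plan((.543,-.395,.041),-40)"
```

```text
t: 3.57
eef_pos: [0.5436, -0.395, 0.0682]
orientation: [2.846, 1.326, 0.001]
wrist_force: [-0.1, 0.4, 1.1]
width: 0.0596
gripper_force: 0.0
cur [ 543.6 -395.    68.2] yaw -40.0 end j6~ 0.07
1 d [-0.4 -0.6 27.2] w [ 0.1 -0.  -0. ]
```

```bash
python3 -m inch '[{"dx":0,"dy":0,"dz":15,"wx":0,"wy":0,"wz":0,"fingers":0.7},{"dx":0,"dy":0,"dz":27,"wx":0,"wy":0,"wz":0,"fingers":0.7},{"dx":0,"dy":0,"dz":27,"wx":0,"wy":0,"wz":0,"fingers":0.4},{"dx":0,"dy":0,"dz":27,"wx":0,"wy":0,"wz":0,"fingers":0.1},{"dx":0,"dy":0,"dz":27,"wx":0,"wy":0,"wz":0,"fingers":0.1}]'
python3 -m inch '[{"dx":0,"dy":0,"dz":0,"wx":0,"wy":0,"wz":0,"fingers":0.1},{"dx":0,"dy":0,"dz":0,"wx":0,"wy":0,"wz":0,"fingers":0.1},{"dx":0,"dy":0,"dz":0,"wx":0,"wy":0,"wz":0,"fingers":0.1}]'
python3 -m inch '[{"dx":0,"dy":0,"dz":-20,"wx":0,"wy":0,"wz":0,"fingers":0.1},{"dx":0,"dy":0,"dz":-50,"wx":0,"wy":0,"wz":0,"fingers":0.1},{"dx":0,"dy":0,"dz":-90,"wx":0,"wy":0,"wz":0,"fingers":0.1},{"dx":0,"dy":0,"dz":-120,"wx":0,"wy":0,"wz":0,"fingers":0.1},{"dx":0,"dy":0,"dz":-120,"wx":0,"wy":0,"wz":0,"fingers":0.1}]'
python3 -c "
from h import *
snap('wrist','w4')
plan((.385,-.10,.22),0)"
```

```text
t: 3.98
eef_pos: [0.5436, -0.3952, 0.0406]
orientation: [2.846, 1.326, 0.002]
wrist_force: [-0.3, -0.1, -0.0]
width: 0.024
gripper_force: 0.0
t: 4.23
eef_pos: [0.5438, -0.3953, 0.0408]
orientation: [2.845, 1.325, 0.002]
wrist_force: [-0.1, 0.1, 6.3]
width: 0.0173
gripper_force: 58.6
t: 4.65
eef_pos: [0.5461, -0.3974, 0.167]
orientation: [2.836, 1.321, 0.009]
wrist_force: [0.8, -0.7, 0.6]
width: 0.0176
gripper_force: 58.7
cur [ 544.8 -396.3  163.7] yaw -40.0 end j6~ 0.25
1 d [  62.  -156.2  -29.6] w [  0.5   0.1 -20. ]
2 d [ 111.8 -125.8  -28.2] w [  0.   0. -20.]
```

Gripped and lifted: width 17.6 mm, grip force 58.7 N. Now toward the canister.

```bash
python3 -m inch '[{"dx":12,"dy":-31,"dz":-6,"wx":0,"wy":0,"wz":-5,"fingers":0.1},{"dx":24,"dy":-62,"dz":-12,"wx":0,"wy":0,"wz":-10,"fingers":0.1},{"dx":36,"dy":-93,"dz":-18,"wx":0,"wy":0,"wz":-15,"fingers":0.1},{"dx":49,"dy":-124,"dz":-24,"wx":0,"wy":0,"wz":-20,"fingers":0.1},{"dx":62,"dy":-156,"dz":-30,"wx":0,"wy":0,"wz":-20,"fingers":0.1}]' >/dev/null
python3 -m inch '[{"dx":23,"dy":-17,"dz":-6,"wx":0,"wy":0,"wz":-5,"fingers":0.1},{"dx":46,"dy":-35,"dz":-12,"wx":0,"wy":0,"wz":-10,"fingers":0.1},{"dx":69,"dy":-53,"dz":-18,"wx":0,"wy":0,"wz":-15,"fingers":0.1},{"dx":92,"dy":-71,"dz":-24,"wx":0,"wy":0,"wz":-20,"fingers":0.1},{"dx":115,"dy":-85,"dz":-28,"wx":0,"wy":0,"wz":-20,"fingers":0.1}]' 
python3 -m inch '[{"dx":0,"dy":0,"dz":0,"wx":0,"wy":0,"wz":0,"fingers":0.1},{"dx":0,"dy":0,"dz":0,"wx":0,"wy":0,"wz":0,"fingers":0.1}]'
python3 -c "
from h import *
snap('wrist','w5')
w=load('w5'); print(proj(w,(.432,-.024,.042)))
plan((.432,-.024,.22),0)"
```

```text
t: 5.53
eef_pos: [0.4209, -0.1077, 0.2162]
orientation: [-2.218, -2.221, 0.001]
wrist_force: [1.1, 0.3, 0.1]
width: 0.0177
gripper_force: 58.8
t: 5.7
eef_pos: [0.422, -0.1083, 0.2164]
orientation: [-2.219, -2.222, 0.001]
wrist_force: [0.5, 0.0, -0.2]
width: 0.0176
gripper_force: 58.8
(np.float64(329.942571795853), np.float64(118.10789590640326))
cur [ 422.5 -109.3  216.3] yaw 0.0 end j6~ 0.06
1 d [85.3  9.5 -3.7] w [-0.1  0.   0. ]
```

View pics/w5.png

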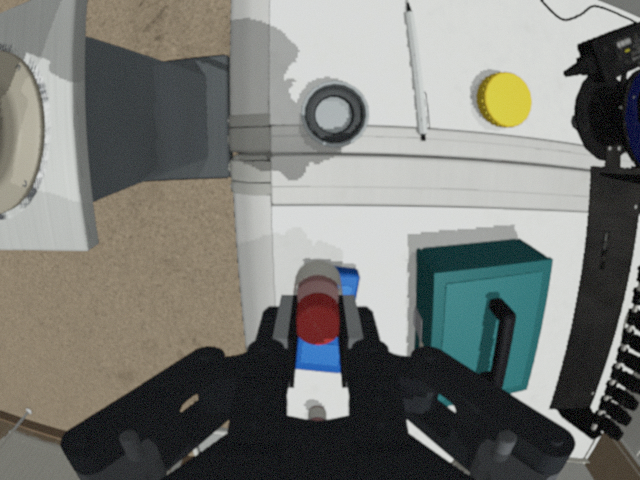

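w5 shows the vial held straight at (319,300). The canister rim centre is about (335.5,113) and the lid centre about (504,99). I'll take a second viewpoint.

```bash
python3 -m inch '[{"dx":15,"dy":-12,"dz":0,"wx":0,"wy":0,"wz":0,"fingers":0.1},{"dx":25,"dy":-35,"dz":20,"wx":0,"wy":0,"wz":0,"fingers":0.1},{"dx":35,"dy":-55,"dz":40,"wx":0,"wy":0,"wz":0,"fingers":0.1},{"dx":35,"dy":-55,"dz":50,"wx":0,"wy":0,"wz":0,"fingers":0.1},{"dx":35,"dy":-55,"dz":50,"wx":0,"wy":0,"wz":0,"fingers":0.1}]' 
python3 -m inch '[{"dx":0,"dy":0,"dz":0,"wx":0,"wy":0,"wz":0,"fingers":0.1},{"dx":0,"dy":0,"dz":0,"wx":0,"wy":0,"wz":0,"fingers":0.1}]'>/dev/null
python3 -c "
from h import *
snap('wrist','w6')
w=load('w6');print([proj(w,x) for x in [(.434,-.024,.042),(.6,.0,.028)]])
a=load('w5')['pixels'][60:170,280:400,::-1];b=w['pixels'][110:220,340:460,::-1]
c=load('w5')['pixels'][60:170,450:570,::-1];d=w['pixels'][:110,:120,::-1]
cv2.imwrite('pics/can.png',cv2.resize(np.vstack([np.hstack([a,c])]),(720,330),interpolation=2))
cv2.imwrite('pics/w6g.png',w['pixels'][:,:,::-1])
"
```

```text
t: 6.17
eef_pos: [0.3652, -0.0741, 0.1644]
orientation: [-2.22, -2.215, 0.004]
wrist_force: [0.2, -1.5, 0.5]
width: 0.0173
gripper_force: 58.8
[(np.float64(405.5530780004059), np.float64(163.48708125569846)), (np.float64(575.9134780643847), np.float64(146.46437623272595))]
```

View pics/w6.png

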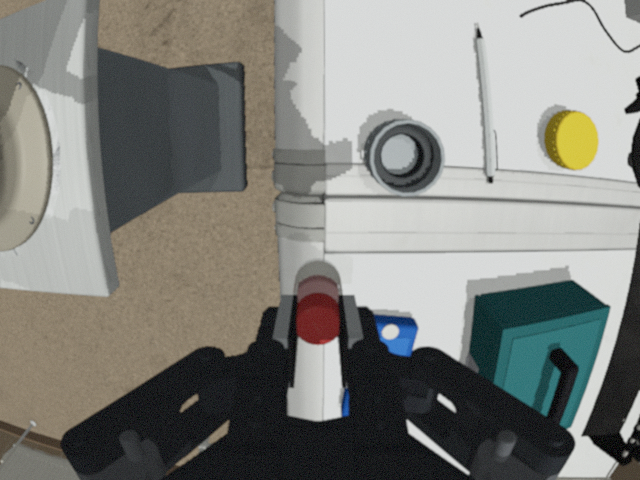

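w6: canister rim centre at about (408,157), lid top at (574,139). I'll refine by fitting projected rim circles to image edges in both views.

```bash
cat >> h.py <<'E'
from scipy.ndimage import map_coordinates
def edge(g,ch=None):
    im=g["pixels"].astype(np.float32); im=im.mean(2) if ch is None else im@np.array(ch,np.float32)
    im=cv2.GaussianBlur(im,(0,0),1.2); gx=cv2.Sobel(im,5,1,0);gy=cv2.Sobel(im,5,0,1); return gx,gy
def fitcircle(gs,c0,radii,span=10,ch=None,zs=(0,)):
    """radii: list of (r,dz,sign) ; sign=+1 brighter outside, 0 any. returns best centre (c0 z + dz)"""
    E=[edge(g,ch) for g in gs];a=np.linspace(0,2*np.pi,72,endpoint=False);best=[]
    for z in zs:
      for step,sp in ((2,span),(.5,2)):
        base=c0 if step==2 else b[1]
        cand=[]
        for dx in np.arange(-sp,sp+.1,step):
          for dy in np.arange(-sp,sp+.1,step):
            c=np.array([base[0]+dx/1e3,base[1]+dy/1e3,c0[2]+z/1e3]);s=0
            for g,(gx,gy) in zip(gs,E):
              for r,dz,sg in radii:
                P=[np.array([proj(g,c+np.array([q*np.cos(t),q*np.sin(t),dz])) for t in a]) for q in (r,r+.001)]
                n=P[1]-P[0];n/=np.linalg.norm(n,axis=1)[:,None]
                v=map_coordinates(gx,P[0].T[::-1],order=1)*n[:,0]+map_coordinates(gy,P[0].T[::-1],order=1)*n[:,1]
                v=v*sg if sg else abs(v)
                s+=np.clip(v,-60,60).mean()
            cand.append((s,tuple(c)))
        b=max(cand)
      best.append((round(float(b[0]),1),z,np.round(np.array(b[1])*1e3,1)))
    return best
E
python3 - <<'E'
from h import *
a,b=load("w5"),load("w6")
print([np.round(onz(g,p,.042)*1e3,1) for g,p in ((a,(335.5,113)),(b,(408,157)))])
print([np.round(onz(g,p,.028)*1e3,1) for g,p in ((a,(504,99)),(b,(574,139)))],np.round(tri([(a,(504,99)),(b,(574,139))])[0]*1e3))
for gs in ([a,b],[a],[b]):
    print("can",fitcircle(gs,(.434,-.022,.042),[(.029,0,0),(.026,0,0)],zs=(-4,-2,0,2,4) if len(gs)>1 else (0,)))
    print("lid",fitcircle(gs,(.602,.002,.028),[(.0275,0,0)],ch=(0,0,1),zs=(-4,-2,0,2,4) if len(gs)>1 else (0,)))
E
```

```text
[array([436.6, -19.6,  42. ]), array([435.7, -19.2,  42. ])]
[array([597.5,   4.7,  28. ]), array([596.9,   6.4,  28. ])] [600.   6.  24.]
can [(217.0, -4, array([437.5, -20.5,  38. ])), (214.4, -2, array([436. , -19.5,  40. ])), (214.7, 0, array([435.5, -19.5,  42. ])), (214.1, 2, array([435.5, -19.5,  44. ])), (206.6, 4, array([435. , -19.5,  46. ]))]
lid [(117.3, -4, array([607.,   6.,  24.])), (117.3, -2, array([605.5,   5.5,  26. ])), (117.2, 0, array([604. ,   5.5,  28. ])), (115.5, 2, array([602.5,   5.5,  30. ])), (111.8, 4, array([600.5,   6. ,  32. ]))]
can [(100.9, 0, array([435.5, -19. ,  42. ]))]
lid [(59.4, 0, array([598.,   4.,  28.]))]
can [(115.0, 0, array([436. , -19.5,  42. ]))]
lid [(58.9, 0, array([604. ,   5.5,  28. ]))]
```

Run:
```python
from h import *
w=load("w6");o=observe();p=np.array(o["eef_pos"]);print(proj(w,p+[0,0,.0112]),"cap seen ~ (319,319)")
M=R.from_rotvec(o["orientation"]).as_matrix()
print(o["eef_pos"], fitcircle([w],tuple(p+[0,0,.011]),[(.010,0,0)],ch=(1,-.5,-.5),span=6))
plan((.4355,-.0195,.110),0)
```

```text
(np.float64(318.27348434272784), np.float64(328.3997616692257)) cap seen ~ (319,319)
[ 0.36962685 -0.07564765  0.16773888] [(44.5, 0, array([369.1, -74.1, 178.7]))]
cur [369.6 -75.6 167.7] yaw -0.1 end j6~ 0.04
1 d [56.3 65.7 57.8] w [ 0.1  0.  -0.1]
```

```bash
python3 -m inch '[{"dx":20,"dy":23,"dz":0,"wx":0,"wy":0,"wz":0,"fingers":0.1},{"dx":40,"dy":46,"dz":0,"wx":0,"wy":0,"wz":0,"fingers":0.1},{"dx":55,"dy":66,"dz":20,"wx":0,"wy":0,"wz":0,"fingers":0.1},{"dx":55,"dy":66,"dz":50,"wx":0,"wy":0,"wz":0,"fingers":0.1},{"dx":55,"dy":66,"dz":58,"wx":0,"wy":0,"wz":0,"fingers":0.1}]' >/dev/null
python3 -m inch '[{"dx":0,"dy":0,"dz":0,"wx":0,"wy":0,"wz":0,"fingers":0.1},{"dx":0,"dy":0,"dz":0,"wx":0,"wy":0,"wz":0,"fingers":0.1}]'
python3 -c "
from h import *
snap('wrist','w7')
plan((.4355,-.021,.046),0)
w=load('w7')
print(fitcircle([w],(.4355,-.021,.042),[(.029,0,0)],span=8))
cv2.imwrite('pics/w7c.png',cv2.resize(w['pixels'][180:420,160:480,::-1],(800,600),interpolation=2))"
```

```text
t: 6.97
eef_pos: [0.434, -0.02, 0.1093]
orientation: [-2.223, -2.22, 0.001]
wrist_force: [0.5, 0.5, 0.6]
width: 0.0174
gripper_force: 58.8
cur [434.6 -20.2 110. ] yaw -0.1 end j6~ 0.05
1 d [-0.8  0.8 64. ] w [ 0.1  0.  -0.1]
[(46.6, 0, array([436. , -13.5,  42. ]))]
```

View pics/w7c.png

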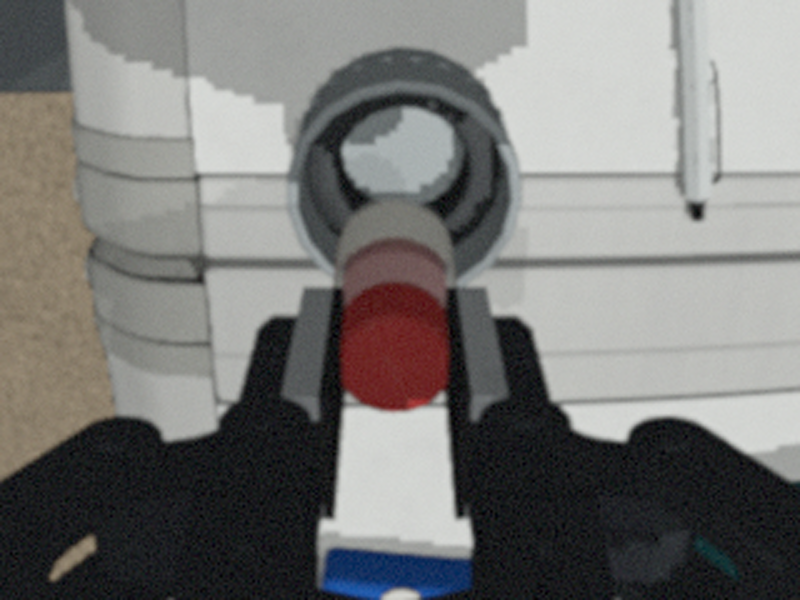

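w7 crop: rim outer edges at x 290 and 522 with centre about (406,187), socket floor centre (403,151), vial centred at x≈396.

Run:
```python
from h import *
w=load("w7")
f=lambda x,y:(160+x/2.5,180+y/2.5)
print("rim",onz(w,f(406,187),.042),"floor",onz(w,f(403,151),.004),"captop",onz(w,f(395,347),.1215))
for c in [(.4355,-.0195),(.4355,-.0165)]:
    P=[proj(w,(c[0]+.029*np.cos(a),c[1]+.029*np.sin(a),.042)) for a in (0,np.pi/2,np.pi)]
    print(c,[((p[0]-160)*2.5,(p[1]-180)*2.5) for p in P])
```

```text
rim [ 0.43678754 -0.0171136   0.042     ] floor [ 0.43643467 -0.02047226  0.004     ] captop [ 0.43405982 -0.01492278  0.1215    ]
(0.4355, -0.0195) [(np.float64(520.6712685978525), np.float64(195.89252403769805)), (np.float64(400.7009795873638), np.float64(78.61306677006667)), (np.float64(280.32601744158967), np.float64(196.27796283642624))]
(0.4355, -0.0165) [(np.float64(521.2249789659621), np.float64(184.2305049291268)), (np.float64(400.70683968036076), np.float64(65.93851902658393)), (np.float64(279.7953669233874), np.float64(184.60464623285196))]
```

```bash
python3 -m inch '[{"dx":-1,"dy":2,"dz":0,"wx":0,"wy":0,"wz":0,"fingers":0.1},{"dx":-1,"dy":2,"dz":15,"wx":0,"wy":0,"wz":0,"fingers":0.1},{"dx":-1,"dy":2,"dz":30,"wx":0,"wy":0,"wz":0,"fingers":0.1},{"dx":-1,"dy":2,"dz":35,"wx":0,"wy":0,"wz":0,"fingers":0.1},{"dx":-1,"dy":2,"dz":40,"wx":0,"wy":0,"wz":0,"fingers":0.1}]' 
python3 -m inch '[{"dx":0,"dy":0,"dz":6,"wx":0,"wy":0,"wz":0,"fingers":0.1},{"dx":0,"dy":0,"dz":12,"wx":0,"wy":0,"wz":0,"fingers":0.1},{"dx":0,"dy":0,"dz":18,"wx":0,"wy":0,"wz":0,"fingers":0.1},{"dx":0,"dy":0,"dz":22,"wx":0,"wy":0,"wz":0,"fingers":0.1},{"dx":0,"dy":0,"dz":22,"wx":0,"wy":0,"wz":0,"fingers":0.1}]'
python3 -c "
from h import *
plan((.4355,-.021,.046),0)"
```

```text
t: 7.43
eef_pos: [0.4364, -0.021, 0.0695]
orientation: [2.222, 2.219, 0.001]
wrist_force: [-0.6, 0.4, 0.2]
width: 0.0174
gripper_force: 58.8
t: 7.85
eef_pos: [0.4355, -0.0204, 0.0463]
orientation: [-2.221, -2.219, 0.001]
wrist_force: [0.4, 0.1, -0.4]
width: 0.0174
gripper_force: 58.8
cur [435.5 -20.4  46.3] yaw -0.1 end j6~ 0.05
1 d [-0.6  0.   0.3] w [-0.1 -0.  -0.1]
```

```bash
python3 -m inch '[{"dx":0,"dy":0,"dz":1,"wx":0,"wy":0,"wz":0,"fingers":0.1},{"dx":0,"dy":0,"dz":1,"wx":0,"wy":0,"wz":0,"fingers":0.1},{"dx":0,"dy":0,"dz":1,"wx":0,"wy":0,"wz":0,"fingers":0.4},{"dx":0,"dy":0,"dz":1,"wx":0,"wy":0,"wz":0,"fingers":0.5},{"dx":0,"dy":0,"dz":1,"wx":0,"wy":0,"wz":0,"fingers":0.5}]' 
python3 -m inch '[{"dx":0,"dy":0,"dz":0,"wx":0,"wy":0,"wz":0,"fingers":0.5},{"dx":0,"dy":0,"dz":0,"wx":0,"wy":0,"wz":0,"fingers":0.5},{"dx":0,"dy":0,"dz":-10,"wx":0,"wy":0,"wz":0,"fingers":0.5},{"dx":0,"dy":0,"dz":-30,"wx":0,"wy":0,"wz":0,"fingers":0.5},{"dx":0,"dy":0,"dz":-70,"wx":0,"wy":0,"wz":0,"fingers":1}]'
python3 -m inch '[{"dx":0,"dy":0,"dz":-30,"wx":0,"wy":0,"wz":0,"fingers":1},{"dx":20,"dy":20,"dz":-60,"wx":0,"wy":0,"wz":0,"fingers":1},{"dx":20,"dy":60,"dz":-90,"wx":0,"wy":0,"wz":0,"fingers":1},{"dx":20,"dy":100,"dz":-90,"wx":0,"wy":0,"wz":0,"fingers":1},{"dx":20,"dy":120,"dz":-90,"wx":0,"wy":0,"wz":0,"fingers":1}]'
python3 -c "
from h import *
snap('wrist','w8')
w=load('w8')
print(proj(w,(.4355,-.0195,.056)),proj(w,(.6,.005,.028)))
plan((.599,.0055,.12),0)"
```

```text
t: 8.27
eef_pos: [0.4362, -0.0206, 0.0463]
orientation: [2.222, 2.22, 0.001]
wrist_force: [0.5, -0.3, -0.4]
width: 0.0425
gripper_force: 0.0
t: 8.68
eef_pos: [0.4327, -0.0199, 0.1137]
orientation: [-2.217, -2.215, 0.008]
wrist_force: [1.2, 0.4, -0.3]
width: 0.0535
gripper_force: 0.0
t: 9.1
eef_pos: [0.5611, -0.0006, 0.2093]
orientation: [2.217, 2.216, 0.009]
wrist_force: [1.6, -0.7, 0.1]
width: 0.085
gripper_force: 0.0
(np.float64(172.68521249846023), np.float64(243.7049384853538)) (np.float64(359.14195229818773), np.float64(207.1514984927447))
cur [565.   -1.  207.6] yaw -0.0 end j6~ 0.01
1 d [ 6.6 33.  88. ] w [ 0.7  0.  -0. ]
```

View pics/w8.png

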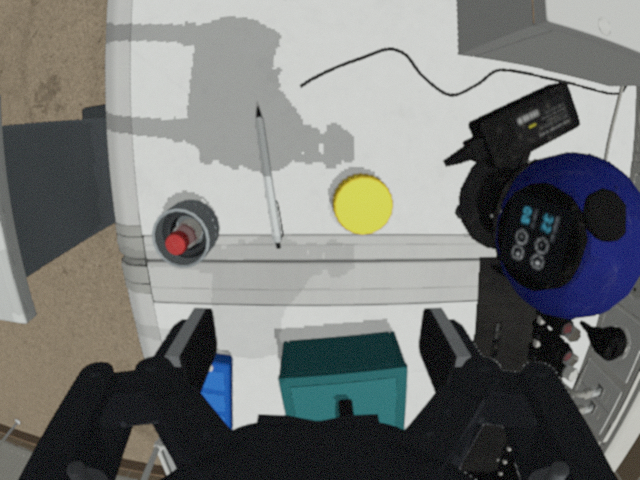

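The vial stands in the socket, cap at (176,243) as predicted. Lid centre is at (363,205). I'll grip the lid along y, clear of the pen and the blue device.

Run:
```python
from h import *
w=load("w8");print(onz(w,(363,204.5),.026))
for gs in ([w],[load("w5"),load("w6"),w]): print(fitcircle(gs,(.602,.005,.028),[(.0275,0,0)],ch=(0.5,.5,-1),span=8))
im=w["pixels"].astype(int);m=((im[:,:,0]>150)&(im[:,:,2]<90)).astype(np.uint8);ys,xs=np.nonzero(m[150:260,310:420]);print(xs.min()+310,xs.max()+310,ys.min()+150,ys.max()+150)
plan((.602,.006,.15),90)
```

```text
[0.60368155 0.00700141 0.026     ]
[(60.0, 0, array([605. ,   6.5,  28. ]))]
[(180.0, 0, array([603.5,   6. ,  28. ]))]
334 391 176 233
cur [565.   -1.  207.6] yaw -0.0 end j6~ 1.56
1 d [ 2.4 12.1 19.3] w [  0.6   0.2 -30. ]
2 d [-4.1 11.9 19.2] w [  0.   0. -30.]
3 d [-9.5  8.2 19.2] w [  0.   0. -30.]
```

```bash
python3 -m inch '[{"dx":2,"dy":12,"dz":19,"wx":0.6,"wy":0,"wz":-6,"fingers":1},{"dx":2,"dy":12,"dz":19,"wx":0.6,"wy":0,"wz":-12,"fingers":1},{"dx":2,"dy":12,"dz":19,"wx":0.6,"wy":0,"wz":-18,"fingers":1},{"dx":2,"dy":12,"dz":19,"wx":0.6,"wy":0,"wz":-24,"fingers":1},{"dx":2,"dy":12,"dz":19,"wx":0.6,"wy":0,"wz":-30,"fingers":1}]' >/dev/null
python3 -m inch '[{"dx":-4,"dy":12,"dz":19,"wx":0,"wy":0,"wz":-6,"fingers":1},{"dx":-4,"dy":12,"dz":19,"wx":0,"wy":0,"wz":-12,"fingers":1},{"dx":-4,"dy":12,"dz":19,"wx":0,"wy":0,"wz":-18,"fingers":1},{"dx":-4,"dy":12,"dz":19,"wx":0,"wy":0,"wz":-24,"fingers":1},{"dx":-4,"dy":12,"dz":19,"wx":0,"wy":0,"wz":-30,"fingers":1}]' >/dev/null
python3 -m inch '[{"dx":-9,"dy":8,"dz":19,"wx":0,"wy":0,"wz":-6,"fingers":1},{"dx":-9,"dy":8,"dz":19,"wx":0,"wy":0,"wz":-12,"fingers":1},{"dx":-9,"dy":8,"dz":19,"wx":0,"wy":0,"wz":-18,"fingers":1},{"dx":-9,"dy":8,"dz":19,"wx":0,"wy":0,"wz":-24,"fingers":1},{"dx":-9,"dy":8,"dz":19,"wx":0,"wy":0,"wz":-30,"fingers":1}]' 
python3 -m inch '[{"dx":0,"dy":0,"dz":0,"wx":0,"wy":0,"wz":0,"fingers":1},{"dx":0,"dy":0,"dz":0,"wx":0,"wy":0,"wz":0,"fingers":1}]'>/dev/null
python3 - <<'E'
from h import *
w=snap("wrist","w9")
im=w["pixels"].astype(int);m=((im[:,:,0]>150)&(im[:,:,2]<90)).astype(np.uint8);ys,xs=np.nonzero(m);print(xs.min(),xs.max(),ys.min(),ys.max(), proj(w,(.6035,.006,.028)))
print(fitcircle([w],(.602,.005,.028),[(.0275,0,0)],ch=(0.5,.5,-1),span=8),fitcircle([w],(.602,.005,.028),[(.0275,0,0),(.0275,-.022,0)],ch=(0.5,.5,-1),span=8))
plan((.6035,.006,.008),90)
E
```

```text
t: 10.4
eef_pos: [0.5912, 0.0062, 0.1482]
orientation: [0.007, -3.13, 0.004]
wrist_force: [-0.5, 1.3, 0.6]
width: 0.0853
gripper_force: 0.0
262 352 0 281 (np.float64(317.73105813698544), np.float64(250.5748798898452))
[(60.0, 0, array([601.5,   6.5,  28. ]))] [(93.8, 0, array([604. ,   5.5,  28. ]))]
cur [591.5   6.2 148.6] yaw 89.8 end j6~ 1.56
1 d [-13.5   0.2 140.5] w [-0.1 -0.6 -0.2]
```

```bash
python3 -m inch '[{"dx":-11,"dy":0,"dz":35,"wx":0,"wy":-0.6,"wz":0,"fingers":1},{"dx":-12,"dy":0,"dz":70,"wx":0,"wy":-0.6,"wz":0,"fingers":1},{"dx":-12,"dy":0,"dz":100,"wx":0,"wy":-0.6,"wz":0,"fingers":1},{"dx":-12,"dy":0,"dz":120,"wx":0,"wy":-0.6,"wz":0,"fingers":1},{"dx":-12,"dy":0,"dz":120,"wx":0,"wy":-0.6,"wz":0,"fingers":1}]' 
python3 -c "
from h import *
plan((.6025,.006,.008),90)"
```

```text
t: 11.03
eef_pos: [0.5987, 0.0062, 0.0241]
orientation: [-0.004, -3.132, 0.003]
wrist_force: [-0.2, -0.6, -0.4]
width: 0.0851
gripper_force: 0.0
cur [598.7   6.2  24.1] yaw 89.8 end j6~ 1.56
1 d [-4.  -0.1 16.1] w [-0.1 -0.5 -0.2]
```

```bash
python3 -m inch '[{"dx":-4,"dy":0,"dz":8,"wx":0,"wy":-0.5,"wz":0,"fingers":1},{"dx":-4,"dy":0,"dz":16,"wx":0,"wy":-0.5,"wz":0,"fingers":1},{"dx":-4,"dy":0,"dz":16,"wx":0,"wy":-0.5,"wz":0,"fingers":1},{"dx":-4,"dy":0,"dz":16,"wx":0,"wy":-0.5,"wz":0,"fingers":0.8},{"dx":-4,"dy":0,"dz":16,"wx":0,"wy":-0.5,"wz":0,"fingers":0.5}]' 
python3 -m inch '[{"dx":0,"dy":0,"dz":0,"wx":0,"wy":0,"wz":0,"fingers":0.5},{"dx":0,"dy":0,"dz":0,"wx":0,"wy":0,"wz":0,"fingers":0.5},{"dx":0,"dy":0,"dz":0,"wx":0,"wy":0,"wz":0,"fingers":0.5}]'
python3 -m inch '[{"dx":0,"dy":0,"dz":-15,"wx":0,"wy":0,"wz":0,"fingers":0.5},{"dx":0,"dy":0,"dz":-50,"wx":0,"wy":0,"wz":0,"fingers":0.5},{"dx":0,"dy":0,"dz":-90,"wx":0,"wy":0,"wz":0,"fingers":0.5},{"dx":0,"dy":0,"dz":-120,"wx":0,"wy":0,"wz":0,"fingers":0.5},{"dx":0,"dy":0,"dz":-120,"wx":0,"wy":0,"wz":0,"fingers":0.5}]'
python3 -c "
from h import *
plan((.4365,-.0195,.13),90)"
```

```text
t: 11.45
eef_pos: [0.6072, 0.0058, 0.0137]
orientation: [0.002, 3.131, -0.004]
wrist_force: [0.0, 0.0, 0.4]
width: 0.064
gripper_force: 0.0
t: 11.7
eef_pos: [0.6073, 0.0058, 0.0146]
orientation: [0.001, 3.13, -0.005]
wrist_force: [-0.9, 0.6, 7.0]
width: 0.0517
gripper_force: 61.2
t: 12.12
eef_pos: [0.6102, 0.0057, 0.1407]
orientation: [0.001, 3.118, -0.006]
wrist_force: [1.5, -0.0, 0.7]
width: 0.0515
gripper_force: 62.6
cur [610.2   5.7 140.7] yaw 89.9 end j6~ 1.53
1 d [29.  -4.2  1.1] w [ 0.1  1.4 30. ]
2 d [ 23.  -18.1   1.8] w [ 0.  0. 30.]
3 d [ 10.8 -27.2   1.8] w [ 0.  0. 30.]
4 d [ -4.2 -28.9   1.8] w [ 0.  0. 30.]
5 d [-18.1 -23.    1.8] w [ 0.  0. 30.]
6 d [-27.2 -10.8   1.8] w [ 0.  0. 30.]
```

```bash
sed -i 's/best=min((abs(j6+(g1-j1)-np.radians(ydir+180\*k-cur)),ydir+180\*k-cur) for k in range(-3,4))/best=min(((abs(j6+(g1-j1)-np.radians(ydir+180*k-cur)),ydir+180*k-cur) for k in range(-3,4)),key=lambda b:(b[0]>2.4,abs(b[1])))/' h.py
python3 -m inch '[{"dx":0,"dy":0,"dz":0,"wx":0,"wy":0,"wz":0,"fingers":0.5},{"dx":0,"dy":0,"dz":0,"wx":0,"wy":0,"wz":0,"fingers":0.5},{"dx":0,"dy":0,"dz":0,"wx":0,"wy":0,"wz":0,"fingers":0.5}]'
python3 - <<'E'
from h import *
w=snap("wrist","w10")
p=np.array(observe()["eef_pos"]);print(p)
for dz in (.016,.020):print(fitcircle([w],tuple(p+[-.003,0,dz]),[(.0275,0,0)],ch=(0.5,.5,-1),span=8))
plan((.4365,-.0195,.13),90)
cv2.imwrite('pics/w10c.png',cv2.resize(w['pixels'][180:420,160:480,::-1],(800,600),interpolation=2))
E
```

```text
t: 12.37
eef_pos: [0.6043, 0.0063, 0.1313]
orientation: [0.001, 3.135, -0.004]
wrist_force: [0.8, -0.6, -1.0]
width: 0.0517
gripper_force: 62.6
[0.60425768 0.00624569 0.13104356]
[(37.6, 0, array([595.3,   7.7, 147. ]))]
[(37.7, 0, array([592.3,   8.7, 151. ]))]
cur [604.3   6.2 131. ] yaw 89.9 end j6~ 1.61
1 d [ 1.677e+02 -2.590e+01  1.000e-01] w [-0.1  0.3 -0.1]
```

View pics/w10c.png

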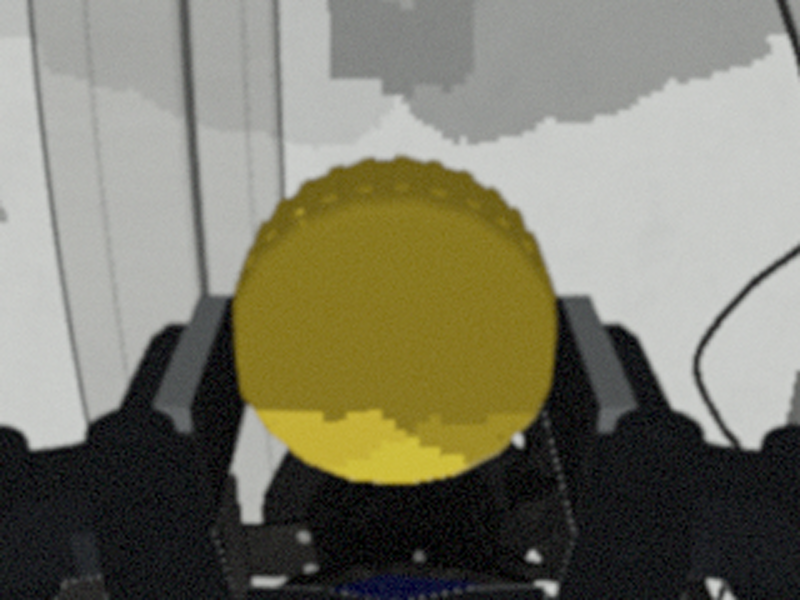

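Lid in hand: top disc from y 198 to 485 and x 235 to 555 in the crop, so its centre is at (395,342).

Run:
```python
from h import *
w=load("w10");f=lambda x,y:(160+x/2.5,180+y/2.5)
for z in (.1444,.140): print(onz(w,f(395,342),z))
P=[((q[0]-160)*2.5,(q[1]-180)*2.5) for q in [proj(w,(.602+.0275*np.cos(a),.006+.0275*np.sin(a),.1444)) for a in (0,np.pi/2,np.pi,-np.pi/2)]];print(np.round(P))
```

```text
[0.59752721 0.00649721 0.1444    ]
[0.60009379 0.00649054 0.14      ]
[[392. 497.]
 [562. 364.]
 [392. 207.]
 [222. 363.]]
```

```bash
python3 -m inch '[{"dx":26,"dy":-6,"dz":0,"wx":0,"wy":0,"wz":0,"fingers":0.5},{"dx":52,"dy":-12,"dz":0,"wx":0,"wy":0,"wz":0,"fingers":0.5},{"dx":78,"dy":-20,"dz":0,"wx":0,"wy":0,"wz":0,"fingers":0.5},{"dx":104,"dy":-26,"dz":0,"wx":0,"wy":0,"wz":0,"fingers":0.5},{"dx":104,"dy":-26,"dz":0,"wx":0,"wy":0,"wz":0,"fingers":0.5}]' >/dev/null
python3 -m inch '[{"dx":0,"dy":0,"dz":0,"wx":0,"wy":0,"wz":0,"fingers":0.5},{"dx":0,"dy":0,"dz":0,"wx":0,"wy":0,"wz":0,"fingers":0.5},{"dx":0,"dy":0,"dz":0,"wx":0,"wy":0,"wz":0,"fingers":0.5}]'
python3 - <<'E'
from h import *
w=snap("wrist","w11")
print(fitcircle([w],(.436,-.02,.042),[(.029,0,0),(.026,0,0)],span=8))
print(fitcircle([w],(.436,-.02,.056),[(.010,0,0)],span=8,ch=(1,-.5,-.5)))
plan((.4365,-.0195,.13),90)
cv2.imwrite('pics/w11c.png',cv2.resize(w['pixels'][120:420,120:520,::-1],(800,600),interpolation=2))
E
```

```text
t: 13.08
eef_pos: [0.5027, -0.0198, 0.1315]
orientation: [0.001, 3.132, -0.004]
wrist_force: [-0.8, -0.4, -0.5]
width: 0.0517
gripper_force: 62.6
[(101.8, 0, array([435.5, -19.5,  42. ]))]
[(60.0, 0, array([436.5, -21. ,  56. ]))]
cur [502.7 -19.8 131.5] yaw 90.0 end j6~ 1.62
1 d [66.2  0.2  0.9] w [-0.1  0.6 -0. ]
```

View pics/w11c.png

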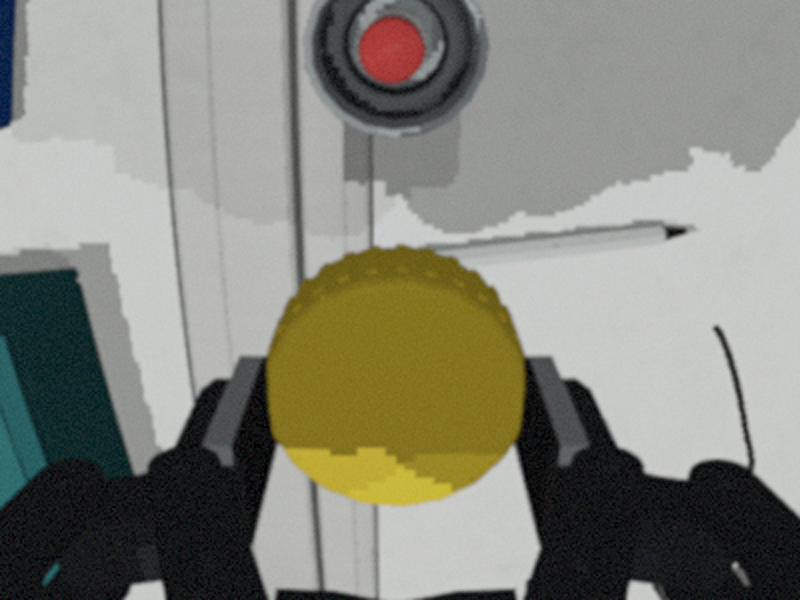

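w11 crop: canister rim centre (395,45), vial cap centred (392,49) inside it, lid held level. The canister position is confirmed at (435.5,−19.5) from the opposite camera side. The lid sits about 4.5 mm toward −x in the hand, so I'll compensate.

```bash
python3 -m inch '[{"dx":20,"dy":0,"dz":0,"wx":0,"wy":0.6,"wz":0,"fingers":0.5},{"dx":40,"dy":0,"dz":0,"wx":0,"wy":0.6,"wz":0,"fingers":0.5},{"dx":62.5,"dy":0,"dz":10,"wx":0,"wy":0.6,"wz":0,"fingers":0.5},{"dx":62.5,"dy":0,"dz":30,"wx":0,"wy":0.6,"wz":0,"fingers":0.5},{"dx":62.5,"dy":0,"dz":50,"wx":0,"wy":0.6,"wz":0,"fingers":0.5}]' >/dev/null
python3 -m inch '[{"dx":0,"dy":0,"dz":0,"wx":0,"wy":0,"wz":0,"fingers":0.5},{"dx":0,"dy":0,"dz":0,"wx":0,"wy":0,"wz":0,"fingers":0.5},{"dx":0,"dy":0,"dz":0,"wx":0,"wy":0,"wz":0,"fingers":0.5}]'
python3 - <<'E'
from h import *
w=snap("wrist","w12")
plan((.440,-.0195,.0506),90)
E
```

```text
t: 13.8
eef_pos: [0.4408, -0.02, 0.0818]
orientation: [-0.001, -3.142, 0.004]
wrist_force: [-0.4, 0.5, 0.4]
width: 0.0516
gripper_force: 62.8
cur [441.  -20.   82.1] yaw 90.0 end j6~ 1.61
1 d [ 1.   0.6 31.5] w [-0.2  0.  -0. ]
```

```bash
python3 -m inch '[{"dx":1,"dy":0.5,"dz":6,"wx":0,"wy":0,"wz":0,"fingers":0.5},{"dx":1,"dy":0.5,"dz":12,"wx":0,"wy":0,"wz":0,"fingers":0.5},{"dx":1,"dy":0.5,"dz":16,"wx":0,"wy":0,"wz":0,"fingers":0.5},{"dx":1,"dy":0.5,"dz":20,"wx":0,"wy":0,"wz":0,"fingers":0.5},{"dx":1,"dy":0.5,"dz":22,"wx":0,"wy":0,"wz":0,"fingers":0.5}]' 
python3 -m inch '[{"dx":0,"dy":0,"dz":2,"wx":0,"wy":0,"wz":0,"fingers":0.5},{"dx":0,"dy":0,"dz":4,"wx":0,"wy":0,"wz":0,"fingers":0.5},{"dx":0,"dy":0,"dz":5,"wx":0,"wy":0,"wz":0,"fingers":0.5},{"dx":0,"dy":0,"dz":6,"wx":0,"wy":0,"wz":0,"fingers":0.5}]'
```

```text
t: 14.27
eef_pos: [0.4381, -0.0194, 0.0586]
orientation: [-0.001, -3.139, 0.004]
wrist_force: [-0.2, 1.1, -0.2]
width: 0.0517
gripper_force: 62.8
t: 14.6
eef_pos: [0.4385, -0.0195, 0.0531]
orientation: [-0.002, -3.14, 0.004]
wrist_force: [-0.0, -0.3, -0.2]
width: 0.0514
gripper_force: 62.8
```

```bash
python3 -m inch '[{"dx":-1,"dy":0,"dz":1,"wx":0,"wy":0,"wz":0,"fingers":0.5},{"dx":-1,"dy":0,"dz":2,"wx":0,"wy":0,"wz":0,"fingers":0.5},{"dx":-1,"dy":0,"dz":3,"wx":0,"wy":0,"wz":0,"fingers":0.5},{"dx":-1,"dy":0,"dz":3,"wx":0,"wy":0,"wz":0,"fingers":0.5}]'
```

```text
t: 14.93
eef_pos: [0.4397, -0.0195, 0.0508]
orientation: [-0.001, -3.141, 0.004]
wrist_force: [-1.1, -0.6, 4.9]
width: 0.0514
gripper_force: 63.5
```

Contact comes at the expected seat height (50.8 mm against 50.6 mm). Release and check.

```bash
python3 -m inch '[{"dx":0,"dy":0,"dz":0,"wx":0,"wy":0,"wz":0,"fingers":0.6},{"dx":0,"dy":0,"dz":0,"wx":0,"wy":0,"wz":0,"fingers":0.75},{"dx":0,"dy":0,"dz":0,"wx":0,"wy":0,"wz":0,"fingers":0.9},{"dx":0,"dy":0,"dz":0,"wx":0,"wy":0,"wz":0,"fingers":0.9},{"dx":0,"dy":0,"dz":0,"wx":0,"wy":0,"wz":0,"fingers":0.9}]' 
python3 -m inch '[{"dx":0,"dy":0,"dz":-20,"wx":0,"wy":0,"wz":0,"fingers":0.9},{"dx":0,"dy":0,"dz":-50,"wx":0,"wy":0,"wz":0,"fingers":1},{"dx":0,"dy":0,"dz":-80,"wx":0,"wy":0,"wz":0,"fingers":1},{"dx":-30,"dy":0,"dz":-110,"wx":0,"wy":0,"wz":0,"fingers":1},{"dx":-60,"dy":0,"dz":-120,"wx":0,"wy":0,"wz":0,"fingers":1}]'
python3 -m inch '[{"dx":0,"dy":0,"dz":0,"wx":0,"wy":0,"wz":0,"fingers":1},{"dx":0,"dy":0,"dz":0,"wx":0,"wy":0,"wz":0,"fingers":1},{"dx":0,"dy":0,"dz":0,"wx":0,"wy":0,"wz":0,"fingers":1}]' >/dev/null
python3 - <<'E'
from h import *
w=snap("wrist","w13");t=snap("top","top2")
for z in (.058,.064,.070):print(z,fitcircle([w],(.436,-.02,z),[(.0275,0,0),(.026,0,0)],span=8,ch=(.5,.5,-1)),fitcircle([t],(.436,-.02,z),[(.0275,0,0)],span=8,ch=(.5,.5,-1)))
print(fitcircle([w],(.436,-.02,.042),[(.029,0,0)],span=8))
for g in (w,t):
    im=g["pixels"].astype(int);m=((im[:,:,0]-im[:,:,2]>70)&(im[:,:,1]-im[:,:,2]>50)).astype(np.uint8)
    n,_,st,ce=cv2.connectedComponentsWithStats(m);print([(s[:5].tolist(),np.round(c,1).tolist()) for s,c in zip(st[1:],ce[1:]) if s[4]>150], proj(g,(.436,-.02,.064)))
E
```

```text
t: 15.35
eef_pos: [0.4394, -0.0195, 0.0501]
orientation: [-0.001, -3.14, 0.004]
wrist_force: [0.1, -0.2, -0.1]
width: 0.0765
gripper_force: 0.0
t: 15.77
eef_pos: [0.5009, -0.0193, 0.1744]
orientation: [0.002, 3.137, -0.006]
wrist_force: [0.6, -1.4, 1.4]
width: 0.0853
gripper_force: 0.0
0.058 [(120.0, 0, array([436.5, -19.5,  58. ]))] [(37.1, 0, array([439.5, -26.5,  58. ]))]
0.064 [(120.0, 0, array([436.5, -19. ,  64. ]))] [(37.1, 0, array([438.5, -26.5,  64. ]))]
0.07 [(117.3, 0, array([436. , -19.5,  70. ]))] [(37.0, 0, array([437.5, -27. ,  70. ]))]
[(42.7, 0, array([439.5, -20. ,  42. ]))]
[([277, 110, 81, 80, 4944], [316.9, 150.1])] (np.float64(316.2346520359963), np.float64(150.18230480190505))
[] (np.float64(308.8800321405722), np.float64(265.7929175296428))
```

The lid sits at (436.3,−19.3), concentric with the canister and level. Now rotate and grip the canister body.

```bash
python3 -c "
from h import *
plan((.436,-.0195,.13),-9.3)"
```

```text
cur [497.8 -18.9 169. ] yaw 89.9 end j6~ 0.12
1 d [20.5 -0.2 13.1] w [-0.2 -0.2 33.1]
2 d [ 17.1 -11.4  13. ] w [ 0.   0.  33.1]
3 d [  8.1 -18.9  13. ] w [ 0.   0.  33.1]
```

```bash
python3 -m inch '[{"dx":20,"dy":0,"dz":13,"wx":0,"wy":0,"wz":7,"fingers":1},{"dx":20,"dy":0,"dz":13,"wx":0,"wy":0,"wz":14,"fingers":1},{"dx":20,"dy":0,"dz":13,"wx":0,"wy":0,"wz":21,"fingers":1},{"dx":20,"dy":0,"dz":13,"wx":0,"wy":0,"wz":28,"fingers":1},{"dx":20,"dy":0,"dz":13,"wx":0,"wy":0,"wz":33,"fingers":1}]' >/dev/null
python3 -m inch '[{"dx":17,"dy":-11,"dz":13,"wx":0,"wy":0,"wz":7,"fingers":1},{"dx":17,"dy":-11,"dz":13,"wx":0,"wy":0,"wz":14,"fingers":1},{"dx":17,"dy":-11,"dz":13,"wx":0,"wy":0,"wz":21,"fingers":1},{"dx":17,"dy":-11,"dz":13,"wx":0,"wy":0,"wz":28,"fingers":1},{"dx":17,"dy":-11,"dz":13,"wx":0,"wy":0,"wz":33,"fingers":1}]' >/dev/null
python3 -m inch '[{"dx":8,"dy":-19,"dz":13,"wx":0,"wy":0,"wz":7,"fingers":1},{"dx":8,"dy":-19,"dz":13,"wx":0,"wy":0,"wz":14,"fingers":1},{"dx":8,"dy":-19,"dz":13,"wx":0,"wy":0,"wz":21,"fingers":1},{"dx":8,"dy":-19,"dz":13,"wx":0,"wy":0,"wz":28,"fingers":1},{"dx":8,"dy":-19,"dz":13,"wx":0,"wy":0,"wz":33,"fingers":1}]' >/dev/null
python3 -m inch '[{"dx":0,"dy":0,"dz":0,"wx":0,"wy":0,"wz":0,"fingers":1},{"dx":0,"dy":0,"dz":0,"wx":0,"wy":0,"wz":0,"fingers":1},{"dx":0,"dy":0,"dz":0,"wx":0,"wy":0,"wz":0,"fingers":1}]'
python3 -c "
from h import *
plan((.436,-.0195,.09),-9.3);plan((.436,-.0195,.018),-9.3)"
```

```text
t: 17.62
eef_pos: [0.438, -0.0196, 0.1309]
orientation: [2.388, 2.041, -0.005]
wrist_force: [-0.9, -0.6, -1.1]
width: 0.0852
gripper_force: 0.0
cur [438.  -19.6 130.9] yaw -8.9 end j6~ 0.12
1 d [-0.1 -1.9 40.9] w [-0.1  0.2  0.4]
cur [438.  -19.6 130.9] yaw -8.9 end j6~ 0.12
1 d [ 1.000e-01 -1.800e+00  1.129e+02] w [-0.1  0.2  0.4]
```

```bash
python3 -m inch '[{"dx":0,"dy":-2,"dz":20,"wx":0,"wy":0,"wz":0,"fingers":1},{"dx":0,"dy":-2,"dz":50,"wx":0,"wy":0,"wz":0,"fingers":1},{"dx":0,"dy":-2,"dz":80,"wx":0,"wy":0,"wz":0,"fingers":1},{"dx":0,"dy":-2,"dz":100,"wx":0,"wy":0,"wz":0,"fingers":1},{"dx":0,"dy":-2,"dz":113,"wx":0,"wy":0,"wz":0,"fingers":1}]'
python3 -m inch '[{"dx":0,"dy":0,"dz":0,"wx":0,"wy":0,"wz":0,"fingers":1},{"dx":0,"dy":0,"dz":0,"wx":0,"wy":0,"wz":0,"fingers":0.8},{"dx":0,"dy":0,"dz":0,"wx":0,"wy":0,"wz":0,"fingers":0.5},{"dx":0,"dy":0,"dz":0,"wx":0,"wy":0,"wz":0,"fingers":0.5},{"dx":0,"dy":0,"dz":0,"wx":0,"wy":0,"wz":0,"fingers":0.5}]'
python3 -m inch '[{"dx":0,"dy":0,"dz":0,"wx":0,"wy":0,"wz":0,"fingers":0.5},{"dx":0,"dy":0,"dz":0,"wx":0,"wy":0,"wz":0,"fingers":0.5}]'
```

```text
t: 18.03
eef_pos: [0.4348, -0.0193, 0.0162]
orientation: [-2.387, -2.04, 0.008]
wrist_force: [-0.4, -0.0, 0.0]
width: 0.0854
gripper_force: 0.0
t: 18.45
eef_pos: [0.4373, -0.0197, 0.0198]
orientation: [2.387, 2.038, -0.002]
wrist_force: [-1.2, 0.5, 3.0]
width: 0.0563
gripper_force: 62.9
t: 18.62
eef_pos: [0.4372, -0.0197, 0.0197]
orientation: [2.387, 2.038, -0.002]
wrist_force: [-1.8, 0.3, 7.0]
width: 0.0565
gripper_force: 63.1
```

```bash
python3 -m inch '[{"dx":0,"dy":0,"dz":-8,"wx":0,"wy":0,"wz":0,"fingers":0.5},{"dx":0,"dy":0,"dz":-25,"wx":0,"wy":0,"wz":0,"fingers":0.5},{"dx":0,"dy":0,"dz":-50,"wx":0,"wy":0,"wz":0,"fingers":0.5},{"dx":0,"dy":0,"dz":-80,"wx":0,"wy":0,"wz":0,"fingers":0.5},{"dx":0,"dy":0,"dz":-110,"wx":0,"wy":0,"wz":0,"fingers":0.5}]'
python3 -m inch '[{"dx":0,"dy":0,"dz":-30,"wx":0,"wy":0,"wz":0,"fingers":0.5},{"dx":0,"dy":0,"dz":-60,"wx":0,"wy":0,"wz":0,"fingers":0.5},{"dx":0,"dy":0,"dz":-90,"wx":0,"wy":0,"wz":0,"fingers":0.5},{"dx":0,"dy":0,"dz":-90,"wx":0,"wy":0,"wz":0,"fingers":0.5}]'
python3 -c "
from h import *
plan((.48,.20,.22),-9.3)"
```

```text
t: 19.03
eef_pos: [0.4362, -0.0192, 0.13]
orientation: [2.389, 2.039, -0.004]
wrist_force: [-0.0, -0.1, -1.4]
width: 0.0562
gripper_force: 64.2
t: 19.37
eef_pos: [0.4405, -0.0197, 0.225]
orientation: [2.38, 2.032, 0.009]
wrist_force: [1.5, -0.5, -1.1]
width: 0.0566
gripper_force: 64.7
cur [440.5 -19.7 225. ] yaw -9.0 end j6~ 0.56
1 d [111.6   2.2   2.1] w [0.7 0.2 0.1]
2 d [111.6   2.    2.5] w [0.  0.  0.1]
```

```bash
python3 -m inch '[{"dx":25,"dy":0,"dz":0,"wx":0,"wy":0,"wz":0,"fingers":0.5},{"dx":60,"dy":0,"dz":0,"wx":0,"wy":0,"wz":0,"fingers":0.5},{"dx":95,"dy":0,"dz":0,"wx":0,"wy":0,"wz":0,"fingers":0.5},{"dx":130,"dy":2,"dz":0,"wx":0,"wy":0,"wz":0,"fingers":0.5},{"dx":165,"dy":4,"dz":0,"wx":0,"wy":0,"wz":0,"fingers":0.5}]' >/dev/null
python3 -m inch '[{"dx":35,"dy":0,"dz":0,"wx":0,"wy":0,"wz":0,"fingers":0.5},{"dx":55,"dy":0,"dz":0,"wx":0,"wy":0,"wz":0,"fingers":0.5},{"dx":55,"dy":0,"dz":0,"wx":0,"wy":0,"wz":0,"fingers":0.5},{"dx":55,"dy":0,"dz":0,"wx":0,"wy":0,"wz":0,"fingers":0.5},{"dx":55,"dy":0,"dz":0,"wx":0,"wy":0,"wz":0,"fingers":0.5}]'
cat >> h.py <<'E'
def rect(g,c,z,half,res=.0005):
    """rectified view of plane z: rows x, cols y ; px -> world c-half+px*res"""
    n=int(2*half/res);xs=c[0]-half+np.arange(n)*res;ys=c[1]-half+np.arange(n)*res
    T=np.array(g["cam_to_world"]);X,Y=np.meshgrid(xs,ys,indexing="ij")
    P=(np.stack([X,Y,np.full_like(X,z)],-1)-T[:3,3])@T[:3,:3];K=g["K"]
    if g["fish"]:
        h=np.hypot(P[...,0],P[...,1]);th=np.arctan2(h,P[...,2]);u=P[...,:2]/h[...,None]*th[...,None]
    else: u=P[...,:2]/P[...,2:]
    return cv2.remap(g["pixels"],(u[...,0]*K[0,0]+K[0,2]).astype(np.float32),(u[...,1]*K[1,1]+K[1,2]).astype(np.float32),1)
def rectbox(img,mask,c,half,res=.0005):
    m=cv2.morphologyEx(mask.astype(np.uint8),cv2.MORPH_OPEN,np.ones((5,5)))
    n,l,st,_=cv2.connectedComponentsWithStats(m);k=1+np.argmax(st[1:,4])
    pts=np.argwhere(l==k).astype(np.float32)      # (x idx, y idx)
    (cx,cy),(a,b),ang=cv2.minAreaRect(pts)
    print("centre",np.round([(c[0]-half+cx*res)*1e3,(c[1]-half+cy*res)*1e3],1),"sides",round(a*res*1e3,1),round(b*res*1e3,1),"side-a deg from x",round(ang,2))
    return l==k
E
python3 - <<'E'
from h import *
w=snap("wrist","w14")
c=(.494,.292);print(observe()["eef_pos"])
for z in (.016,.012,.020): print("ring",z,fitcircle([w],(.494,.29,z),[(.034,0,-1)],span=10))
im=rect(w,c,.04,.15);i=im.astype(int)
m=(i[...,1]-i[...,0]>25)
rectbox(im,m,c,.15)
cv2.imwrite("pics/r14.png",np.hstack([cv2.resize(im[:,:,::-1],(400,400)),cv2.resize((m*255).astype(np.uint8)[:,:,None].repeat(3,2),(400,400))]))
E
```

```text
t: 20.2
eef_pos: [0.4747, 0.1969, 0.2173]
orientation: [2.388, 2.039, -0.006]
wrist_force: [0.2, 0.4, -2.4]
width: 0.0565
gripper_force: 64.8
[0.47479435 0.19662184 0.21738665]
ring 0.016 [(19.7, 0, array([494., 300.,  16.]))]
ring 0.012 [(19.7, 0, array([492.5, 294.5,  12. ]))]
ring 0.02 [(21.3, 0, array([493.5, 293.5,  20. ]))]
centre [498.2 297.4] sides 160.5 123.1 side-a deg from x 81.54
```

View pics/r14.png

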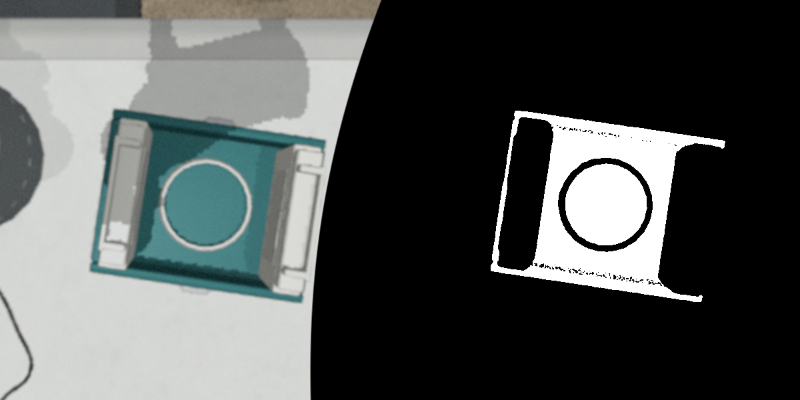

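The rectified view shows the base cleanly: corners at (115,110), (325,142), (302,300), (92,270) and the ring at (206,204). Now I'll compute the ring centre at its own height.

Run:
```python
from h import *
w=load("w14");c=(.494,.292);print("cam",np.round(np.array(w["cam_to_world"])[:3,3],3))
for z in (.012,.016):
    i=rect(w,c,z,.15).astype(int);m=(i[...,1]-i[...,0]>25).astype(np.uint8)
    cs,h=cv2.findContours(m,cv2.RETR_CCOMP,cv2.CHAIN_APPROX_NONE)
    for k in cs:
        if 150<len(k)<700:
            (cx,cy),(a,b),_=cv2.fitEllipse(k)   # cv x = col = world y
            if abs(a-b)<8: print(z,"centre",round((c[0]-.15+cy*.0005)*1e3,1),round((c[1]-.15+cx*.0005)*1e3,1),"diam",a*.5,b*.5)
i=rect(w,c,.04,.15).astype(int);m=i[...,1]-i[...,0]>18
rectbox(None,m,c,.15)
plan((.498,.2975,.22),-8.5)
```

```text
cam [0.487 0.276 0.358]
0.012 centre 498.1 298.0 diam 66.17635345458984 66.28104400634766
0.012 centre 498.2 297.6 diam 76.9272232055664 77.4072265625
0.016 centre 498.0 297.7 diam 65.38341522216797 65.50411987304688
0.016 centre 498.0 297.3 diam 76.02937316894531 76.48976135253906
centre [498.3 297.4] sides 161.1 123.6 side-a deg from x 81.59
cur [474.8 196.6 217.4] yaw -9.1 end j6~ 0.69
1 d [103.3   7.   -3. ] w [-0.1  0.2 -0.6]
```

```bash
python3 -m inch '[{"dx":30,"dy":2,"dz":0,"wx":0,"wy":0,"wz":-0.6,"fingers":0.5},{"dx":65,"dy":5,"dz":0,"wx":0,"wy":0,"wz":-0.6,"fingers":0.5},{"dx":103,"dy":7,"dz":0,"wx":0,"wy":0,"wz":-0.6,"fingers":0.5},{"dx":103,"dy":7,"dz":0,"wx":0,"wy":0,"wz":-0.6,"fingers":0.5},{"dx":103,"dy":7,"dz":20,"wx":0,"wy":0,"wz":-0.6,"fingers":0.5}]' >/dev/null
python3 -m inch '[{"dx":0,"dy":0,"dz":20,"wx":0,"wy":0,"wz":0,"fingers":0.5},{"dx":0,"dy":0,"dz":40,"wx":0,"wy":0,"wz":0,"fingers":0.5},{"dx":0,"dy":0,"dz":60,"wx":0,"wy":0,"wz":0,"fingers":0.5},{"dx":0,"dy":0,"dz":60,"wx":0,"wy":0,"wz":0,"fingers":0.5},{"dx":0,"dy":0,"dz":60,"wx":0,"wy":0,"wz":0,"fingers":0.5}]' 
python3 -m inch '[{"dx":0,"dy":0,"dz":0,"wx":0,"wy":0,"wz":0,"fingers":0.5},{"dx":0,"dy":0,"dz":0,"wx":0,"wy":0,"wz":0,"fingers":0.5}]' 
python3 -c "
from h import *
plan((.498,.2975,.032),-8.4)"
```

```text
t: 21.08
eef_pos: [0.4978, 0.2964, 0.1367]
orientation: [2.38, 2.05, -0.008]
wrist_force: [0.4, -1.4, -0.9]
width: 0.0563
gripper_force: 64.8
t: 21.25
eef_pos: [0.4996, 0.2979, 0.139]
orientation: [2.378, 2.05, 0.001]
wrist_force: [-0.2, 0.4, -2.4]
width: 0.0561
gripper_force: 64.8
cur [499.6 297.9 139. ] yaw -8.5 end j6~ 0.69
1 d [ -0.6  -1.7 107. ] w [ 0.1  0.1 -0.1]
```

```bash
python3 -m inch '[{"dx":0,"dy":-1.5,"dz":20,"wx":0,"wy":0,"wz":0,"fingers":0.5},{"dx":0,"dy":-1.5,"dz":45,"wx":0,"wy":0,"wz":0,"fingers":0.5},{"dx":0,"dy":-1.5,"dz":70,"wx":0,"wy":0,"wz":0,"fingers":0.5},{"dx":0,"dy":-1.5,"dz":90,"wx":0,"wy":0,"wz":0,"fingers":0.5},{"dx":0,"dy":-1.5,"dz":100,"wx":0,"wy":0,"wz":0,"fingers":0.5}]'
python3 -m inch '[{"dx":0,"dy":0,"dz":2,"wx":0,"wy":0,"wz":0,"fingers":0.5},{"dx":0,"dy":0,"dz":4,"wx":0,"wy":0,"wz":0,"fingers":0.5},{"dx":0,"dy":0,"dz":6,"wx":0,"wy":0,"wz":0,"fingers":0.5},{"dx":0,"dy":0,"dz":8,"wx":0,"wy":0,"wz":0,"fingers":0.5}]'
```

```text
t: 21.67
eef_pos: [0.4963, 0.2975, 0.0362]
orientation: [2.379, 2.051, -0.006]
wrist_force: [-0.5, 0.0, -1.4]
width: 0.0564
gripper_force: 64.9
t: 22.0
eef_pos: [0.498, 0.2984, 0.0307]
orientation: [2.378, 2.05, 0.001]
wrist_force: [-0.2, -0.4, -1.8]
width: 0.0562
gripper_force: 64.9
```

```bash
python3 -m inch '[{"dx":0,"dy":0,"dz":1,"wx":0,"wy":0,"wz":0,"fingers":0.5},{"dx":0,"dy":0,"dz":2,"wx":0,"wy":0,"wz":0,"fingers":0.5},{"dx":0,"dy":0,"dz":2.5,"wx":0,"wy":0,"wz":0,"fingers":0.5},{"dx":0,"dy":0,"dz":2.5,"wx":0,"wy":0,"wz":0,"fingers":0.5}]'
```

```text
t: 22.33
eef_pos: [0.4972, 0.2981, 0.0278]
orientation: [2.378, 2.051, -0.002]
wrist_force: [-0.5, -0.6, 3.7]
width: 0.0561
gripper_force: 65.4
```

```bash
python3 -m inch '[{"dx":0,"dy":0,"dz":0,"wx":0,"wy":0,"wz":0,"fingers":0.7},{"dx":0,"dy":0,"dz":0,"wx":0,"wy":0,"wz":0,"fingers":0.8},{"dx":0,"dy":0,"dz":0,"wx":0,"wy":0,"wz":0,"fingers":0.8},{"dx":0,"dy":0,"dz":0,"wx":0,"wy":0,"wz":0,"fingers":0.8},{"dx":0,"dy":0,"dz":0,"wx":0,"wy":0,"wz":0,"fingers":0.8}]' 
python3 -m inch '[{"dx":0,"dy":0,"dz":-15,"wx":0,"wy":0,"wz":0,"fingers":0.8},{"dx":0,"dy":0,"dz":-45,"wx":0,"wy":0,"wz":0,"fingers":0.8},{"dx":0,"dy":0,"dz":-80,"wx":0,"wy":0,"wz":0,"fingers":0.8},{"dx":0,"dy":0,"dz":-120,"wx":0,"wy":0,"wz":0,"fingers":0.8},{"dx":0,"dy":0,"dz":-160,"wx":0,"wy":0,"wz":0,"fingers":0.8}]'
python3 -m inch '[{"dx":-30,"dy":0,"dz":-30,"wx":0,"wy":0,"wz":0,"fingers":1},{"dx":-60,"dy":0,"dz":-30,"wx":0,"wy":0,"wz":0,"fingers":1},{"dx":-85,"dy":0,"dz":-30,"wx":0,"wy":0,"wz":0,"fingers":1},{"dx":-85,"dy":0,"dz":-30,"wx":0,"wy":0,"wz":0,"fingers":1},{"dx":-85,"dy":0,"dz":-30,"wx":0,"wy":0,"wz":0,"fingers":1}]'
python3 -m inch '[{"dx":0,"dy":0,"dz":0,"wx":0,"wy":0,"wz":0,"fingers":1},{"dx":0,"dy":0,"dz":0,"wx":0,"wy":0,"wz":0,"fingers":1}]' >/dev/null
python3 - <<'E'
from h import *
w=snap("wrist","w15");c=(.498,.2975)
def blob(g,c,z,half,f):
    i=rect(g,c,z,half).astype(int);cs,_=cv2.findContours(f(i).astype(np.uint8),0,1);k=max(cs,key=len);(cx,cy),ab,_=cv2.fitEllipse(k);return np.round([(c[0]-half+cy*.0005)*1e3,(c[1]-half+cx*.0005)*1e3],1),np.round(np.array(ab)*.5,1)
print("lid",blob(w,c,.072,.06,lambda i:(i[...,0]-i[...,2]>60)))
print("lid fit",fitcircle([w],(c[0],c[1],.072),[(.0275,0,0)],ch=(.5,.5,-1),span=8))
i=rect(w,c,.04,.15).astype(int);rectbox(None,i[...,1]-i[...,0]>18,c,.15)
plan((.43,-.16,.28),-9)
E
```

```text
t: 22.75
eef_pos: [0.4968, 0.2979, 0.0267]
orientation: [2.378, 2.051, -0.004]
wrist_force: [-0.1, 0.3, 0.6]
width: 0.068
gripper_force: 0.0
t: 23.17
eef_pos: [0.4964, 0.298, 0.1879]
orientation: [2.379, 2.051, -0.007]
wrist_force: [0.1, 0.3, 0.3]
width: 0.0683
gripper_force: 0.0
t: 23.58
eef_pos: [0.4843, 0.2135, 0.2173]
orientation: [2.38, 2.049, -0.003]
wrist_force: [0.4, 0.9, 0.6]
width: 0.0853
gripper_force: 0.0
lid (array([497.2, 298. ]), array([53.1, 53.6]))
lid fit [(60.0, 0, array([498., 298.,  72.]))]
centre [498.4 297.8] sides 160.9 123.5 side-a deg from x 81.53
cur [484.6 215.2 216.6] yaw -8.4 end j6~ 0.2
1 d [-189.6    0.3  -31.2] w [-0.1  0.1  0.3]
2 d [-189.6    1.4  -31.7] w [0.  0.  0.3]
```

The closed canister is in the pocket: lid at (497.5,298), base centre (498.3,297.7), yaw −8.4°. Now the cool pack.

```bash
python3 -m inch '[{"dx":-38,"dy":0,"dz":-6,"wx":0,"wy":0,"wz":0,"fingers":1},{"dx":-76,"dy":0,"dz":-12,"wx":0,"wy":0,"wz":0,"fingers":1},{"dx":-114,"dy":0,"dz":-18,"wx":0,"wy":0,"wz":0,"fingers":1},{"dx":-152,"dy":0,"dz":-24,"wx":0,"wy":0,"wz":0,"fingers":1},{"dx":-190,"dy":0,"dz":-30,"wx":0,"wy":0,"wz":0,"fingers":1}]' >/dev/null
python3 -m inch '[{"dx":-38,"dy":0,"dz":0,"wx":0,"wy":0,"wz":0,"fingers":1},{"dx":-76,"dy":0,"dz":0,"wx":0,"wy":0,"wz":0,"fingers":1},{"dx":-114,"dy":0,"dz":0,"wx":0,"wy":0,"wz":0,"fingers":1},{"dx":-152,"dy":0,"dz":0,"wx":0,"wy":0,"wz":0,"fingers":1},{"dx":-190,"dy":0,"dz":0,"wx":0,"wy":0,"wz":0,"fingers":1}]' >/dev/null
python3 -m inch '[{"dx":-38,"dy":0,"dz":0,"wx":0,"wy":0,"wz":0,"fingers":1},{"dx":-76,"dy":0,"dz":0,"wx":0,"wy":0,"wz":0,"fingers":1},{"dx":-114,"dy":0,"dz":0,"wx":0,"wy":0,"wz":0,"fingers":1},{"dx":-150,"dy":0,"dz":0,"wx":0,"wy":0,"wz":0,"fingers":1},{"dx":-150,"dy":0,"dz":0,"wx":0,"wy":0,"wz":0,"fingers":1}]'
python3 -m inch '[{"dx":0,"dy":0,"dz":0,"wx":0,"wy":0,"wz":0,"fingers":1},{"dx":0,"dy":0,"dz":0,"wx":0,"wy":0,"wz":0,"fingers":1}]' >/dev/null
python3 - <<'E'
from h import *
w=snap("wrist","w16");c=(.425,-.236);print("cam",np.array(w["cam_to_world"])[:3,3])
for z in (.022,.018):
    i=rect(w,c,z,.1).astype(int);rectbox(None,i[...,2]-i[...,0]>60,c,.1)
for th in (40,80,100):
    i=rect(w,c,.022,.1).astype(int);rectbox(None,i[...,2]-i[...,0]>th,c,.1)
c=(.589,-.230)
for z,dx in ((.07,0),):
    i=rect(w,c,z,.12).astype(int);rectbox(None,i[...,1]-i[...,0]>18,c,.12)
E
```

```text
t: 25.05
eef_pos: [0.4068, -0.3163, 0.2478]
orientation: [2.38, 2.044, -0.009]
wrist_force: [0.2, -0.6, 0.3]
width: 0.0852
gripper_force: 0.0
cam [ 0.41874771 -0.22986814  0.38887081]
centre [ 428.9 -233.3] sides 122.6 53.9 side-a deg from x 82.94
centre [ 429.  -233.3] sides 123.9 54.4 side-a deg from x 82.93
centre [ 428.9 -233.4] sides 123.3 54.5 side-a deg from x 82.87
centre [ 428.9 -233.2] sides 121.9 53.1 side-a deg from x 82.87
centre [ 429.  -233.2] sides 121.2 52.4 side-a deg from x 82.8
centre [ 584.1 -229. ] sides 142.6 162.6 side-a deg from x 5.32
```

```bash
python3 -c "
from h import *
plan((.429,-.2333,.10),-7.1)"
```

```text
cur [ 407.  -308.6  248.1] yaw -8.4 end j6~ 0.37
1 d [ 77.9  11.  148. ] w [-0.1  0.1 -1.3]
```

```bash
python3 -m inch '[{"dx":30,"dy":4,"dz":20,"wx":0,"wy":0,"wz":-1.3,"fingers":1},{"dx":55,"dy":8,"dz":45,"wx":0,"wy":0,"wz":-1.3,"fingers":1},{"dx":78,"dy":11,"dz":75,"wx":0,"wy":0,"wz":-1.3,"fingers":1},{"dx":78,"dy":11,"dz":110,"wx":0,"wy":0,"wz":-1.3,"fingers":1},{"dx":78,"dy":11,"dz":148,"wx":0,"wy":0,"wz":-1.3,"fingers":1}]' >/dev/null
python3 -m inch '[{"dx":0,"dy":0,"dz":30,"wx":0,"wy":0,"wz":0,"fingers":1},{"dx":0,"dy":0,"dz":50,"wx":0,"wy":0,"wz":0,"fingers":1},{"dx":0,"dy":0,"dz":50,"wx":0,"wy":0,"wz":0,"fingers":1},{"dx":0,"dy":0,"dz":50,"wx":0,"wy":0,"wz":0,"fingers":1}]' 
python3 -c "
from h import *
plan((.429,-.2333,.005),-7.1)"
```

```text
t: 26.02
eef_pos: [0.4286, -0.2331, 0.05]
orientation: [-2.353, -2.08, 0.005]
wrist_force: [0.4, -1.1, 0.4]
width: 0.0851
gripper_force: 0.0
cur [ 428.6 -233.1   50. ] yaw -7.0 end j6~ 0.37
1 d [-0.1  0.5 45. ] w [-0.2  0.1  0.1]
```

```bash
python3 -m inch '[{"dx":0,"dy":0,"dz":20,"wx":0,"wy":0,"wz":0,"fingers":1},{"dx":0,"dy":0,"dz":35,"wx":0,"wy":0,"wz":0,"fingers":1},{"dx":0,"dy":0,"dz":44,"wx":0,"wy":0,"wz":0,"fingers":1},{"dx":0,"dy":0,"dz":44,"wx":0,"wy":0,"wz":0,"fingers":1},{"dx":0,"dy":0,"dz":44,"wx":0,"wy":0,"wz":0,"fingers":0.8}]' 
python3 -m inch '[{"dx":0,"dy":0,"dz":0,"wx":0,"wy":0,"wz":0,"fingers":0.5},{"dx":0,"dy":0,"dz":0,"wx":0,"wy":0,"wz":0,"fingers":0.5},{"dx":0,"dy":0,"dz":0,"wx":0,"wy":0,"wz":0,"fingers":0.5},{"dx":0,"dy":0,"dz":0,"wx":0,"wy":0,"wz":0,"fingers":0.5}]' 
python3 -m inch '[{"dx":0,"dy":0,"dz":-8,"wx":0,"wy":0,"wz":0,"fingers":0.5},{"dx":0,"dy":0,"dz":-25,"wx":0,"wy":0,"wz":0,"fingers":0.5},{"dx":0,"dy":0,"dz":-55,"wx":0,"wy":0,"wz":0,"fingers":0.5},{"dx":0,"dy":0,"dz":-90,"wx":0,"wy":0,"wz":0,"fingers":0.5},{"dx":0,"dy":0,"dz":-130,"wx":0,"wy":0,"wz":0,"fingers":0.5}]' 
python3 -m inch '[{"dx":0,"dy":0,"dz":-40,"wx":0,"wy":0,"wz":0,"fingers":0.5},{"dx":0,"dy":0,"dz":-80,"wx":0,"wy":0,"wz":0,"fingers":0.5},{"dx":0,"dy":0,"dz":-80,"wx":0,"wy":0,"wz":0,"fingers":0.5},{"dx":0,"dy":0,"dz":-80,"wx":0,"wy":0,"wz":0,"fingers":0.5}]'
python3 - <<'E'
from h import *
w=snap("wrist","w17")
p=np.array(observe()["eef_pos"]);c=p[:2]
for dz in (.017,):
    i=rect(w,c,p[2]+dz,.1).astype(int);rectbox(None,i[...,2]-i[...,0]>40,c,.1)
plan((.4983,.2976,.22),-8.4)
E
```

```text
t: 26.43
eef_pos: [0.4295, -0.2352, 0.0073]
orientation: [2.353, 2.077, -0.004]
wrist_force: [-0.5, 0.5, -0.1]
width: 0.0752
gripper_force: 0.0
t: 26.77
eef_pos: [0.4296, -0.2356, 0.008]
orientation: [2.353, 2.076, -0.003]
wrist_force: [-0.0, 0.2, 5.8]
width: 0.0548
gripper_force: 63.3
t: 27.18
eef_pos: [0.4276, -0.2337, 0.1372]
orientation: [-2.354, -2.077, 0.005]
wrist_force: [0.4, -1.0, -3.0]
width: 0.0544
gripper_force: 64.4
t: 27.52
eef_pos: [0.4301, -0.2352, 0.2195]
orientation: [2.35, 2.073, -0.002]
wrist_force: [-0.4, 1.0, -2.9]
width: 0.0539
gripper_force: 64.5
centre [ 430.9 -227.3] sides 118.0 53.5 side-a deg from x 83.0
cur [ 428.7 -234.2  217.1] yaw -7.2 end j6~ 0.69
1 d [178.8   1.   -1.6] w [0.  0.2 0.4]
2 d [178.8  -0.3  -1. ] w [0.  0.  0.4]
3 d [178.8  -1.6  -1. ] w [0.  0.  0.4]
```

```bash
python3 -m inch '[{"dx":25,"dy":0,"dz":0,"wx":0,"wy":0,"wz":0,"fingers":0.5},{"dx":60,"dy":0,"dz":0,"wx":0,"wy":0,"wz":0,"fingers":0.5},{"dx":98,"dy":0,"dz":0,"wx":0,"wy":0,"wz":0.6,"fingers":0.5},{"dx":136,"dy":0,"dz":0,"wx":0,"wy":0,"wz":1.2,"fingers":0.5},{"dx":174,"dy":1,"dz":0,"wx":0,"wy":0,"wz":1.2,"fingers":0.5}]' >/dev/null
python3 -m inch '[{"dx":38,"dy":0,"dz":0,"wx":0,"wy":0,"wz":0,"fingers":0.5},{"dx":76,"dy":0,"dz":0,"wx":0,"wy":0,"wz":0,"fingers":0.5},{"dx":114,"dy":0,"dz":0,"wx":0,"wy":0,"wz":0,"fingers":0.5},{"dx":152,"dy":0,"dz":0,"wx":0,"wy":0,"wz":0,"fingers":0.5},{"dx":180,"dy":0,"dz":0,"wx":0,"wy":0,"wz":0,"fingers":0.5}]' >/dev/null
python3 -m inch '[{"dx":38,"dy":0,"dz":0,"wx":0,"wy":0,"wz":0,"fingers":0.5},{"dx":76,"dy":0,"dz":0,"wx":0,"wy":0,"wz":0,"fingers":0.5},{"dx":114,"dy":0,"dz":0,"wx":0,"wy":0,"wz":0,"fingers":0.5},{"dx":145,"dy":0,"dz":0,"wx":0,"wy":0,"wz":0,"fingers":0.5},{"dx":165,"dy":0,"dz":0,"wx":0,"wy":0,"wz":0,"fingers":0.5}]'
python3 -m inch '[{"dx":0,"dy":0,"dz":0,"wx":0,"wy":0,"wz":0,"fingers":0.5},{"dx":0,"dy":0,"dz":0,"wx":0,"wy":0,"wz":0,"fingers":0.5},{"dx":0,"dy":0,"dz":0,"wx":0,"wy":0,"wz":0,"fingers":0.5},{"dx":0,"dy":0,"dz":0,"wx":0,"wy":0,"wz":0,"fingers":0.5}]'
python3 - <<'E'
from h import *
plan((.498,.2946,.13),-8.4)
E
```

```text
t: 28.82
eef_pos: [0.5002, 0.2823, 0.2119]
orientation: [-2.374, -2.055, 0.011]
wrist_force: [-0.2, -0.7, -1.9]
width: 0.0541
gripper_force: 64.5
t: 29.15
eef_pos: [0.5009, 0.2781, 0.2138]
orientation: [2.378, 2.052, -0.009]
wrist_force: [1.0, 0.1, -2.7]
width: 0.0545
gripper_force: 64.5
cur [500.9 278.1 213.8] yaw -8.4 end j6~ 0.68
1 d [16.3 -5.1 83.7] w [-0.2  0.3 -0. ]
```

```bash
python3 -m inch '[{"dx":16,"dy":-5,"dz":30,"wx":0,"wy":0,"wz":0,"fingers":0.5},{"dx":16,"dy":-5,"dz":60,"wx":0,"wy":0,"wz":0,"fingers":0.5},{"dx":16,"dy":-5,"dz":83,"wx":0,"wy":0,"wz":0,"fingers":0.5},{"dx":16,"dy":-5,"dz":83,"wx":0,"wy":0,"wz":0,"fingers":0.5},{"dx":16,"dy":-5,"dz":83,"wx":0,"wy":0,"wz":0,"fingers":0.5}]'>/dev/null
python3 -m inch '[{"dx":0,"dy":0,"dz":0,"wx":0,"wy":0,"wz":0,"fingers":0.5},{"dx":0,"dy":0,"dz":0,"wx":0,"wy":0,"wz":0,"fingers":0.5},{"dx":0,"dy":0,"dz":0,"wx":0,"wy":0,"wz":0,"fingers":0.5},{"dx":0,"dy":0,"dz":0,"wx":0,"wy":0,"wz":0,"fingers":0.5}]'
python3 - <<'E'
from h import *
p0=np.array(observe()["eef_pos"]);w=snap("wrist","w18");c=p0[:2];print(p0)
u=np.array([np.cos(np.radians(81.6)),np.sin(np.radians(81.6))])
for dz in (.014,-.008):
    i=rect(w,c,p0[2]+dz,.1).astype(int);m=i[...,2]-i[...,0]>40
    q=np.argwhere(m)*.0005-.1; s=q@u; t=q@np.array([u[1],-u[0]])
    k=abs(t)<.02; print(dz,"far end along",round(np.percentile(s[k],99.8)*1e3,1),"near",round(s[k].min()*1e3,1),"t range in s 30..55:",np.round(np.percentile(t[(s>.03)&(s<.055)],[.5,99.5])*1e3,1))
    rectbox(None,m,c,.1)
cv2.imwrite("pics/w18r.png",w["pixels"][:,:,::-1])
plan((.498,.2946,.083),-8.4)
E
```

```text
t: 29.9
eef_pos: [0.4998, 0.296, 0.1333]
orientation: [2.376, 2.052, 0.0]
wrist_force: [0.2, 0.2, -2.2]
width: 0.0541
gripper_force: 64.5
[0.49983663 0.29596426 0.13331973]
0.014 far end along 81.2 near -51.5 t range in s 30..55: [-33.8  31.6]
centre [500.7 303.6] sides 118.4 54.9 side-a deg from x 81.67
-0.008 far end along 81.4 near -74.4 t range in s 30..55: [-39.6  37.2]
centre [498.8 291.1] sides 138.8 64.4 side-a deg from x 81.53
cur [499.6 295.9 133. ] yaw -8.4 end j6~ 0.68
1 d [-1.5 -1.5 50. ] w [0.1 0.1 0. ]
```

```bash
python3 -m inch '[{"dx":-1,"dy":-1.5,"dz":0,"wx":0,"wy":0,"wz":0,"fingers":0.5},{"dx":-1,"dy":-1.5,"dz":12,"wx":0,"wy":0,"wz":0,"fingers":0.5},{"dx":-1,"dy":-1.5,"dz":24,"wx":0,"wy":0,"wz":0,"fingers":0.5},{"dx":-1,"dy":-1.5,"dz":30,"wx":0,"wy":0,"wz":0,"fingers":0.5},{"dx":-1,"dy":-1.5,"dz":32,"wx":0,"wy":0,"wz":0,"fingers":0.5}]'
python3 -m inch '[{"dx":0,"dy":0,"dz":0,"wx":0,"wy":0,"wz":0,"fingers":0.5},{"dx":0,"dy":0,"dz":0,"wx":0,"wy":0,"wz":0,"fingers":0.5},{"dx":0,"dy":0,"dz":0,"wx":0,"wy":0,"wz":0,"fingers":0.5}]'
python3 - <<'E'
from h import *
plan((.4979,.2951,.083),-8.4)
E
```

```text
t: 30.37
eef_pos: [0.4964, 0.2946, 0.0988]
orientation: [2.377, 2.054, -0.008]
wrist_force: [-0.4, 0.2, -2.8]
width: 0.0541
gripper_force: 64.5
t: 30.62
eef_pos: [0.4978, 0.2952, 0.1005]
orientation: [2.376, 2.053, -0.002]
wrist_force: [0.0, 0.6, -2.0]
width: 0.0544
gripper_force: 64.5
cur [497.8 295.2 100.5] yaw -8.3 end j6~ 0.68
1 d [-0.   0.1 17.5] w [0.  0.1 0.1]
```

```bash
python3 -m inch '[{"dx":0,"dy":0,"dz":3,"wx":0,"wy":0,"wz":0,"fingers":0.5},{"dx":0,"dy":0,"dz":6,"wx":0,"wy":0,"wz":0,"fingers":0.5},{"dx":0,"dy":0,"dz":9,"wx":0,"wy":0,"wz":0,"fingers":0.5},{"dx":0,"dy":0,"dz":12,"wx":0,"wy":0,"wz":0,"fingers":0.5}]'
python3 -m inch '[{"dx":0,"dy":0,"dz":1,"wx":0,"wy":0,"wz":0,"fingers":0.5},{"dx":0,"dy":0,"dz":2,"wx":0,"wy":0,"wz":0,"fingers":0.5},{"dx":0,"dy":0,"dz":3,"wx":0,"wy":0,"wz":0,"fingers":0.5},{"dx":0,"dy":0,"dz":4,"wx":0,"wy":0,"wz":0,"fingers":0.5},{"dx":0,"dy":0,"dz":4,"wx":0,"wy":0,"wz":0,"fingers":0.5}]'
```

```text
t: 30.95
eef_pos: [0.4972, 0.2949, 0.0876]
orientation: [2.376, 2.053, -0.004]
wrist_force: [-0.2, 0.5, -2.1]
width: 0.054
gripper_force: 64.5
t: 31.37
eef_pos: [0.4973, 0.2948, 0.0837]
orientation: [2.377, 2.053, -0.005]
wrist_force: [-0.3, -0.4, -2.1]
width: 0.0543
gripper_force: 64.5
```

```bash
python3 -m inch '[{"dx":0,"dy":0,"dz":0.7,"wx":0,"wy":0,"wz":0,"fingers":0.5},{"dx":0,"dy":0,"dz":1.4,"wx":0,"wy":0,"wz":0,"fingers":0.5},{"dx":0,"dy":0,"dz":1.4,"wx":0,"wy":0,"wz":0,"fingers":0.5}]'
```

```text
t: 31.62
eef_pos: [0.4975, 0.295, 0.083]
orientation: [2.376, 2.053, -0.003]
wrist_force: [-1.3, -0.7, 1.9]
width: 0.0541
gripper_force: 64.9
```

Contact at 83 mm, as expected. Releasing, then a check by image code.

```bash
python3 -m inch '[{"dx":0,"dy":0,"dz":0,"wx":0,"wy":0,"wz":0,"fingers":0.7},{"dx":0,"dy":0,"dz":0,"wx":0,"wy":0,"wz":0,"fingers":0.85},{"dx":0,"dy":0,"dz":0,"wx":0,"wy":0,"wz":0,"fingers":0.85},{"dx":0,"dy":0,"dz":0,"wx":0,"wy":0,"wz":0,"fingers":0.85},{"dx":0,"dy":0,"dz":0,"wx":0,"wy":0,"wz":0,"fingers":0.85}]' 
python3 -m inch '[{"dx":0,"dy":0,"dz":-15,"wx":0,"wy":0,"wz":0,"fingers":0.9},{"dx":0,"dy":0,"dz":-45,"wx":0,"wy":0,"wz":0,"fingers":1},{"dx":0,"dy":0,"dz":-80,"wx":0,"wy":0,"wz":0,"fingers":1},{"dx":0,"dy":0,"dz":-120,"wx":0,"wy":0,"wz":0,"fingers":1},{"dx":0,"dy":0,"dz":-160,"wx":0,"wy":0,"wz":0,"fingers":1}]'
python3 -m inch '[{"dx":-40,"dy":0,"dz":0,"wx":0,"wy":0,"wz":0,"fingers":1},{"dx":-80,"dy":0,"dz":0,"wx":0,"wy":0,"wz":0,"fingers":1},{"dx":-80,"dy":0,"dz":0,"wx":0,"wy":0,"wz":0,"fingers":1},{"dx":-80,"dy":0,"dz":0,"wx":0,"wy":0,"wz":0,"fingers":1},{"dx":-80,"dy":0,"dz":0,"wx":0,"wy":0,"wz":0,"fingers":1}]'
python3 - <<'E'
from h import *
w=snap("wrist","w19");c=(.498,.2975)
for z in (.097,.092):
    i=rect(w,c,z,.1).astype(int);rectbox(None,i[...,2]-i[...,0]>40,c,.1)
i=rect(w,c,.04,.15).astype(int);rectbox(None,i[...,1]-i[...,0]>18,c,.15)
print("cam",np.array(w["cam_to_world"])[:3,3])
plan((.58,-.31,.28),5)
E
```

```text
t: 32.03
eef_pos: [0.4974, 0.2949, 0.0825]
orientation: [2.376, 2.053, -0.004]
wrist_force: [0.8, 0.7, 0.5]
width: 0.0727
gripper_force: 0.0
t: 32.45
eef_pos: [0.497, 0.2951, 0.2437]
orientation: [2.377, 2.053, -0.006]
wrist_force: [1.4, 0.7, 0.2]
width: 0.0858
gripper_force: 0.0
t: 32.87
eef_pos: [0.486, 0.2164, 0.2427]
orientation: [2.378, 2.052, -0.003]
wrist_force: [0.0, 0.2, -0.4]
width: 0.0855
gripper_force: 0.0
centre [496.8 297.3] sides 123.4 82.1 side-a deg from x 81.57
centre [502.5 296.4] sides 125.7 71.7 side-a deg from x 81.25
centre [498.4 297.7] sides 161.2 123.7 side-a deg from x 81.5
cam [0.49757511 0.29575242 0.3835958 ]
cur [486.  216.8 242.5] yaw -8.3 end j6~ 0.58
1 d [-169.2   56.5  -12.2] w [-0.1  0.1 -4.4]
2 d [-173.1   43.2  -12.5] w [ 0.   0.  -4.4]
3 d [-175.9   29.6  -12.5] w [ 0.   0.  -4.4]
```

Run:
```python
from h import *
w=load("w19");c=(.498,.2975)
for z in (.097,.094):
    i=rect(w,c,z,.1).astype(int);m=i[...,2]-i[...,1]>35;rectbox(None,m,c,.1)
i=rect(w,c,.097,.1).astype(int);k=i[...,2]-i[...,1]>35
u=np.array([np.cos(np.radians(81.6)),np.sin(np.radians(81.6))]);q=np.argwhere(k)*.0005-.1;s=q@u
# brightness flatness: width at both ends (tilt shows as a scale difference)
t=q@np.array([u[1],-u[0]])
for a,b in ((-.055,-.04),(.04,.055),(-.01,.01)): print(np.round(np.percentile(t[(s>a)&(s<b)],[1,99])*1e3,1))
```

```text
centre [497.7 297.1] sides 123.1 54.9 side-a deg from x 81.6
centre [497.6 297.2] sides 124.4 55.4 side-a deg from x 81.61
[-26.3  26. ]
[-26.9  26.4]
[-26.6  26.2]
```

The pack lies at (497.7,297.2), angle 81.6°, flat. Now to the hood.

```bash
python3 -m inch '[{"dx":-35,"dy":12,"dz":-3,"wx":0,"wy":0,"wz":-1,"fingers":1},{"dx":-70,"dy":24,"dz":-6,"wx":0,"wy":0,"wz":-2,"fingers":1},{"dx":-105,"dy":36,"dz":-9,"wx":0,"wy":0,"wz":-3,"fingers":1},{"dx":-140,"dy":48,"dz":-12,"wx":0,"wy":0,"wz":-4,"fingers":1},{"dx":-169,"dy":57,"dz":-14,"wx":0,"wy":0,"wz":-4.4,"fingers":1}]' >/dev/null
python3 -m inch '[{"dx":-35,"dy":10,"dz":-3,"wx":0,"wy":0,"wz":-1,"fingers":1},{"dx":-70,"dy":20,"dz":-6,"wx":0,"wy":0,"wz":-2,"fingers":1},{"dx":-105,"dy":30,"dz":-9,"wx":0,"wy":0,"wz":-3,"fingers":1},{"dx":-140,"dy":40,"dz":-12,"wx":0,"wy":0,"wz":-4,"fingers":1},{"dx":-173,"dy":48,"dz":-14,"wx":0,"wy":0,"wz":-4.4,"fingers":1}]' >/dev/null
python3 -m inch '[{"dx":-35,"dy":7,"dz":-3,"wx":0,"wy":0,"wz":-1,"fingers":1},{"dx":-70,"dy":14,"dz":-6,"wx":0,"wy":0,"wz":-2,"fingers":1},{"dx":-105,"dy":21,"dz":-9,"wx":0,"wy":0,"wz":-3,"fingers":1},{"dx":-140,"dy":28,"dz":-12,"wx":0,"wy":0,"wz":-4,"fingers":1},{"dx":-176,"dy":36,"dz":-14,"wx":0,"wy":0,"wz":-4.4,"fingers":1}]'
python3 -m inch '[{"dx":0,"dy":0,"dz":0,"wx":0,"wy":0,"wz":0,"fingers":1},{"dx":0,"dy":0,"dz":0,"wx":0,"wy":0,"wz":0,"fingers":1},{"dx":0,"dy":0,"dz":0,"wx":0,"wy":0,"wz":0,"fingers":1}]' >/dev/null
python3 - <<'E'
from h import *
w=snap("wrist","w20");print("cam",np.array(w["cam_to_world"])[:3,3])
c=(.59,-.23)
for z in (.07,.065):
    i=rect(w,c,z,.12).astype(int);rectbox(None,i[...,1]-i[...,0]>18,c,.12)
for z in (.106,.1):
    i=rect(w,c,z,.065).astype(int);m=(i.max(2)<60);rectbox(None,m,c,.065)
E
```

```text
t: 34.17
eef_pos: [0.5925, -0.3114, 0.2854]
orientation: [2.122, 2.316, -0.003]
wrist_force: [0.2, -0.5, 0.6]
width: 0.085
gripper_force: 0.0
cam [ 0.58506147 -0.2300223   0.42571708]
centre [ 594.1 -228.2] sides 124.9 162.7 side-a deg from x 5.24
centre [ 594.3 -228.1] sides 126.7 165.0 side-a deg from x 5.19
centre [ 593.5 -227.9] sides 14.2 96.9 side-a deg from x 5.4
centre [ 593.7 -227.8] sides 14.5 98.7 side-a deg from x 5.37
```

```bash
python3 -c "
from h import *
plan((.5938,-.228,.14),5.3)"
```

```text
cur [ 591.6 -309.3  285.2] yaw 4.9 end j6~ 0.46
1 d [ 80.9   9.5 145.1] w [-0.1  0.  -0.4]
```

```bash
python3 -m inch '[{"dx":35,"dy":4,"dz":10,"wx":0,"wy":0,"wz":-0.4,"fingers":0.7},{"dx":70,"dy":8,"dz":20,"wx":0,"wy":0,"wz":-0.4,"fingers":0.7},{"dx":81,"dy":9.5,"dz":55,"wx":0,"wy":0,"wz":-0.4,"fingers":0.7},{"dx":81,"dy":9.5,"dz":95,"wx":0,"wy":0,"wz":-0.4,"fingers":0.7},{"dx":81,"dy":9.5,"dz":130,"wx":0,"wy":0,"wz":-0.4,"fingers":0.7}]' >/dev/null
python3 -m inch '[{"dx":0,"dy":0,"dz":15,"wx":0,"wy":0,"wz":0,"fingers":0.7},{"dx":0,"dy":0,"dz":15,"wx":0,"wy":0,"wz":0,"fingers":0.7},{"dx":0,"dy":0,"dz":15,"wx":0,"wy":0,"wz":0,"fingers":0.7},{"dx":0,"dy":0,"dz":15,"wx":0,"wy":0,"wz":0,"fingers":0.7}]' 
python3 -c "
from h import *
plan((.5938,-.228,.082),5.3)"
```

```text
t: 35.22
eef_pos: [0.5949, -0.2293, 0.1426]
orientation: [2.113, 2.319, -0.003]
wrist_force: [-0.6, -0.3, 0.5]
width: 0.06
gripper_force: 0.0
cur [ 594.9 -229.3  142.6] yaw 5.3 end j6~ 0.46
1 d [ 1.7 -1.  60.6] w [0.1 0.2 0. ]
```

```bash
python3 -m inch '[{"dx":1.5,"dy":-1,"dz":20,"wx":0,"wy":0,"wz":0,"fingers":0.7},{"dx":1.5,"dy":-1,"dz":40,"wx":0,"wy":0,"wz":0,"fingers":0.7},{"dx":1.5,"dy":-1,"dz":55,"wx":0,"wy":0,"wz":0,"fingers":0.7},{"dx":1.5,"dy":-1,"dz":60,"wx":0,"wy":0,"wz":0,"fingers":0.7},{"dx":1.5,"dy":-1,"dz":60,"wx":0,"wy":0,"wz":0,"fingers":0.7}]'
python3 -m inch '[{"dx":0,"dy":0,"dz":0,"wx":0,"wy":0,"wz":0,"fingers":0.4},{"dx":0,"dy":0,"dz":0,"wx":0,"wy":0,"wz":0,"fingers":0.1},{"dx":0,"dy":0,"dz":0,"wx":0,"wy":0,"wz":0,"fingers":0.05},{"dx":0,"dy":0,"dz":0,"wx":0,"wy":0,"wz":0,"fingers":0.05},{"dx":0,"dy":0,"dz":0,"wx":0,"wy":0,"wz":0,"fingers":0.05}]'
python3 -m inch '[{"dx":0,"dy":0,"dz":0,"wx":0,"wy":0,"wz":0,"fingers":0.05},{"dx":0,"dy":0,"dz":0,"wx":0,"wy":0,"wz":0,"fingers":0.05}]'
```

```text
t: 35.63
eef_pos: [0.5927, -0.2285, 0.0812]
orientation: [2.116, 2.32, -0.004]
wrist_force: [-0.6, 1.1, 0.1]
width: 0.0599
gripper_force: 0.0
t: 36.05
eef_pos: [0.5938, -0.2288, 0.0819]
orientation: [2.115, 2.318, -0.002]
wrist_force: [2.8, -0.6, 1.8]
width: 0.0126
gripper_force: 61.8
t: 36.22
eef_pos: [0.5939, -0.2288, 0.0819]
orientation: [2.115, 2.318, -0.002]
wrist_force: [3.3, 0.4, 4.3]
width: 0.013
gripper_force: 62.1
```

```bash
python3 -m inch '[{"dx":0,"dy":0,"dz":-6,"wx":0,"wy":0,"wz":0,"fingers":0.05},{"dx":0,"dy":0,"dz":-18,"wx":0,"wy":0,"wz":0,"fingers":0.05},{"dx":0,"dy":0,"dz":-40,"wx":0,"wy":0,"wz":0,"fingers":0.05},{"dx":0,"dy":0,"dz":-65,"wx":0,"wy":0,"wz":0,"fingers":0.05},{"dx":0,"dy":0,"dz":-90,"wx":0,"wy":0,"wz":0,"fingers":0.05}]'
python3 -m inch '[{"dx":0,"dy":0,"dz":-25,"wx":0,"wy":0,"wz":0,"fingers":0.05},{"dx":0,"dy":0,"dz":-50,"wx":0,"wy":0,"wz":0,"fingers":0.05},{"dx":0,"dy":0,"dz":-75,"wx":0,"wy":0,"wz":0,"fingers":0.05},{"dx":0,"dy":0,"dz":-90,"wx":0,"wy":0,"wz":0,"fingers":0.05},{"dx":0,"dy":0,"dz":-90,"wx":0,"wy":0,"wz":0,"fingers":0.05}]'
python3 - <<'E'
from h import *
w=snap("wrist","w21")
p=np.array(observe()["eef_pos"]);c=p[:2]
i=rect(w,c,p[2]-.0119,.12).astype(int);rectbox(None,i[...,1]-i[...,0]>18,c,.12)
plan((.4982,.2968,.26),-8.4)
E
```

```text
t: 36.63
eef_pos: [0.5904, -0.2276, 0.1699]
orientation: [-2.114, -2.317, 0.008]
wrist_force: [-0.1, -0.5, -1.8]
width: 0.0127
gripper_force: 61.0
t: 37.05
eef_pos: [0.5931, -0.2285, 0.2639]
orientation: [2.114, 2.317, -0.003]
wrist_force: [0.9, -0.8, -1.6]
width: 0.0127
gripper_force: 61.1
centre [ 591.6 -204.4] sides 127.0 116.9 side-a deg from x 5.24
cur [ 592.3 -228.1  261.5] yaw 5.2 end j6~ 0.68
1 d [ 1.771e+02 -1.530e+01 -1.000e-01] w [-0.   0.2  4.5]
2 d [175.4 -29.3   0.5] w [0.  0.  4.5]
3 d [172.5 -43.1   0.5] w [0.  0.  4.5]
```

```bash
python3 -m inch '[{"dx":20,"dy":-2,"dz":0,"wx":0,"wy":0,"wz":1,"fingers":0.05},{"dx":50,"dy":-4,"dz":0,"wx":0,"wy":0,"wz":2,"fingers":0.05},{"dx":85,"dy":-7,"dz":0,"wx":0,"wy":0,"wz":3,"fingers":0.05},{"dx":120,"dy":-10,"dz":0,"wx":0,"wy":0,"wz":4,"fingers":0.05},{"dx":155,"dy":-13,"dz":0,"wx":0,"wy":0,"wz":4.5,"fingers":0.05}]' >/dev/null
python3 -m inch '[{"dx":35,"dy":-6,"dz":0,"wx":0,"wy":0,"wz":1,"fingers":0.05},{"dx":70,"dy":-12,"dz":0,"wx":0,"wy":0,"wz":2,"fingers":0.05},{"dx":105,"dy":-18,"dz":0,"wx":0,"wy":0,"wz":3,"fingers":0.05},{"dx":140,"dy":-24,"dz":0,"wx":0,"wy":0,"wz":4,"fingers":0.05},{"dx":170,"dy":-28,"dz":0,"wx":0,"wy":0,"wz":4.5,"fingers":0.05}]' >/dev/null
python3 -m inch '[{"dx":35,"dy":-9,"dz":0,"wx":0,"wy":0,"wz":1,"fingers":0.05},{"dx":70,"dy":-18,"dz":0,"wx":0,"wy":0,"wz":2,"fingers":0.05},{"dx":105,"dy":-26,"dz":0,"wx":0,"wy":0,"wz":3,"fingers":0.05},{"dx":140,"dy":-35,"dz":0,"wx":0,"wy":0,"wz":4,"fingers":0.05},{"dx":170,"dy":-42,"dz":0,"wx":0,"wy":0,"wz":4.5,"fingers":0.05}]'
python3 -m inch '[{"dx":0,"dy":0,"dz":0,"wx":0,"wy":0,"wz":0,"fingers":0.05},{"dx":0,"dy":0,"dz":0,"wx":0,"wy":0,"wz":0,"fingers":0.05},{"dx":0,"dy":0,"dz":0,"wx":0,"wy":0,"wz":0,"fingers":0.05},{"dx":0,"dy":0,"dz":0,"wx":0,"wy":0,"wz":0,"fingers":0.05}]'
python3 -c "
from h import *
plan((.4982,.2968,.22),-8.4)"
```

```text
t: 38.35
eef_pos: [0.5019, 0.2687, 0.2567]
orientation: [-2.375, -2.055, 0.013]
wrist_force: [0.6, 0.3, -1.6]
width: 0.0131
gripper_force: 61.1
t: 38.68
eef_pos: [0.504, 0.2658, 0.2582]
orientation: [2.376, 2.054, -0.009]
wrist_force: [-0.4, -0.1, -2.0]
width: 0.0129
gripper_force: 61.1
cur [504.  265.8 258.2] yaw -8.3 end j6~ 0.68
1 d [ 30.  -10.1  38.1] w [-0.2  0.3  0.1]
```

```bash
python3 -m inch '[{"dx":15,"dy":-5,"dz":10,"wx":0,"wy":0,"wz":0,"fingers":0.05},{"dx":30,"dy":-10,"dz":25,"wx":0,"wy":0,"wz":0,"fingers":0.05},{"dx":30,"dy":-10,"dz":40,"wx":0,"wy":0,"wz":0,"fingers":0.05},{"dx":30,"dy":-10,"dz":55,"wx":0,"wy":0,"wz":0,"fingers":0.05},{"dx":30,"dy":-10,"dz":58,"wx":0,"wy":0,"wz":0,"fingers":0.05}]' >/dev/null
python3 -m inch '[{"dx":0,"dy":0,"dz":0,"wx":0,"wy":0,"wz":0,"fingers":0.05},{"dx":0,"dy":0,"dz":0,"wx":0,"wy":0,"wz":0,"fingers":0.05},{"dx":0,"dy":0,"dz":0,"wx":0,"wy":0,"wz":0,"fingers":0.05},{"dx":0,"dy":0,"dz":0,"wx":0,"wy":0,"wz":0,"fingers":0.05},{"dx":0,"dy":0,"dz":0,"wx":0,"wy":0,"wz":0,"fingers":0.05}]'
python3 - <<'E'
from h import *
w=snap("wrist","w22")
p=np.array(observe()["eef_pos"]);c=p[:2]
i=rect(w,c,p[2]-.0119,.12).astype(int);rectbox(None,(i[...,1]-i[...,0]>18),c,.12)
plan((.4982,.2968,.122),-8.4)
E
```

```text
t: 39.52
eef_pos: [0.4993, 0.2981, 0.2024]
orientation: [2.375, 2.054, -0.001]
wrist_force: [-0.0, 0.1, -2.2]
width: 0.0128
gripper_force: 61.0
centre [502.8 323. ] sides 115.2 125.3 side-a deg from x 81.82
cur [499.2 298.2 202.2] yaw -8.3 end j6~ 0.68
1 d [-1.4 -0.8 80.2] w [0.  0.1 0.1]
```

```bash
python3 -m inch '[{"dx":-1.4,"dy":-0.8,"dz":5,"wx":0,"wy":0,"wz":0,"fingers":0.05},{"dx":-1.4,"dy":-0.8,"dz":12,"wx":0,"wy":0,"wz":0,"fingers":0.05},{"dx":-1.4,"dy":-0.8,"dz":20,"wx":0,"wy":0,"wz":0,"fingers":0.05},{"dx":-1.4,"dy":-0.8,"dz":26,"wx":0,"wy":0,"wz":0,"fingers":0.05},{"dx":-1.4,"dy":-0.8,"dz":30,"wx":0,"wy":0,"wz":0,"fingers":0.05}]'
python3 -m inch '[{"dx":0,"dy":0,"dz":0,"wx":0,"wy":0,"wz":0,"fingers":0.05},{"dx":0,"dy":0,"dz":0,"wx":0,"wy":0,"wz":0,"fingers":0.05},{"dx":0,"dy":0,"dz":0,"wx":0,"wy":0,"wz":0,"fingers":0.05}]'
python3 -c "
from h import *
plan((.4982,.2968,.122),-8.4)"
```

```text
t: 39.98
eef_pos: [0.497, 0.2965, 0.1698]
orientation: [2.375, 2.056, -0.008]
wrist_force: [-0.0, -0.4, -2.3]
width: 0.0126
gripper_force: 61.1
t: 40.23
eef_pos: [0.498, 0.2969, 0.1716]
orientation: [2.374, 2.055, -0.003]
wrist_force: [0.6, -0.7, -2.7]
width: 0.0127
gripper_force: 61.0
cur [498.  296.9 171.6] yaw -8.2 end j6~ 0.68
1 d [ 0.   0.2 49.6] w [-0.   0.1  0.2]
```

```bash
python3 -m inch '[{"dx":0,"dy":0,"dz":4,"wx":0,"wy":0,"wz":0.2,"fingers":0.05},{"dx":0,"dy":0,"dz":8,"wx":0,"wy":0,"wz":0.2,"fingers":0.05},{"dx":0,"dy":0,"dz":12,"wx":0,"wy":0,"wz":0.2,"fingers":0.05},{"dx":0,"dy":0,"dz":16,"wx":0,"wy":0,"wz":0.2,"fingers":0.05},{"dx":0,"dy":0,"dz":20,"wx":0,"wy":0,"wz":0.2,"fingers":0.05}]'
```

```text
t: 40.65
eef_pos: [0.4976, 0.2967, 0.1509]
orientation: [2.378, 2.051, -0.005]
wrist_force: [-0.0, 0.1, -1.8]
width: 0.0126
gripper_force: 61.1
```

```bash
python3 -m inch '[{"dx":0,"dy":0,"dz":4,"wx":0,"wy":0,"wz":0,"fingers":0.05},{"dx":0,"dy":0,"dz":8,"wx":0,"wy":0,"wz":0,"fingers":0.05},{"dx":0,"dy":0,"dz":12,"wx":0,"wy":0,"wz":0,"fingers":0.05},{"dx":0,"dy":0,"dz":16,"wx":0,"wy":0,"wz":0,"fingers":0.05},{"dx":0,"dy":0,"dz":20,"wx":0,"wy":0,"wz":0,"fingers":0.05}]'
```

```text
t: 41.07
eef_pos: [0.4977, 0.2967, 0.131]
orientation: [2.378, 2.051, -0.004]
wrist_force: [0.4, -0.6, -3.3]
width: 0.0129
gripper_force: 61.1
```

No contact so far, and 9 mm remain.

```bash
python3 -m inch '[{"dx":0,"dy":0,"dz":2,"wx":0,"wy":0,"wz":0,"fingers":0.05},{"dx":0,"dy":0,"dz":4,"wx":0,"wy":0,"wz":0,"fingers":0.05},{"dx":0,"dy":0,"dz":6,"wx":0,"wy":0,"wz":0,"fingers":0.05},{"dx":0,"dy":0,"dz":7,"wx":0,"wy":0,"wz":0,"fingers":0.05},{"dx":0,"dy":0,"dz":7.5,"wx":0,"wy":0,"wz":0,"fingers":0.05}]'
python3 -m inch '[{"dx":0,"dy":0,"dz":0.7,"wx":0,"wy":0,"wz":0,"fingers":0.05},{"dx":0,"dy":0,"dz":1.2,"wx":0,"wy":0,"wz":0,"fingers":0.05},{"dx":0,"dy":0,"dz":1.2,"wx":0,"wy":0,"wz":0,"fingers":0.05}]'
```

```text
t: 41.48
eef_pos: [0.4977, 0.2967, 0.1238]
orientation: [2.378, 2.051, -0.004]
wrist_force: [0.3, 1.0, -1.8]
width: 0.013
gripper_force: 61.1
t: 41.73
eef_pos: [0.4977, 0.2967, 0.1227]
orientation: [2.378, 2.051, -0.004]
wrist_force: [-0.3, 0.2, -2.9]
width: 0.0133
gripper_force: 61.1
```

```bash
python3 -m inch '[{"dx":0,"dy":0,"dz":0.6,"wx":0,"wy":0,"wz":0,"fingers":0.05},{"dx":0,"dy":0,"dz":1.2,"wx":0,"wy":0,"wz":0,"fingers":0.05},{"dx":0,"dy":0,"dz":1.2,"wx":0,"wy":0,"wz":0,"fingers":0.05}]'
```

```text
t: 41.98
eef_pos: [0.4981, 0.2968, 0.1218]
orientation: [2.378, 2.051, -0.003]
wrist_force: [-0.3, 0.7, -0.8]
width: 0.013
gripper_force: 61.3
```

```bash
python3 -m inch '[{"dx":0,"dy":0,"dz":0.5,"wx":0,"wy":0,"wz":0,"fingers":0.05},{"dx":0,"dy":0,"dz":0.5,"wx":0,"wy":0,"wz":0,"fingers":0.3},{"dx":0,"dy":0,"dz":0.5,"wx":0,"wy":0,"wz":0,"fingers":0.6},{"dx":0,"dy":0,"dz":0.5,"wx":0,"wy":0,"wz":0,"fingers":0.6},{"dx":0,"dy":0,"dz":0.5,"wx":0,"wy":0,"wz":0,"fingers":0.6}]' 
python3 -m inch '[{"dx":0,"dy":0,"dz":0,"wx":0,"wy":0,"wz":0,"fingers":0.6},{"dx":0,"dy":0,"dz":-15,"wx":0,"wy":0,"wz":0,"fingers":0.6},{"dx":0,"dy":0,"dz":-45,"wx":0,"wy":0,"wz":0,"fingers":0.6},{"dx":0,"dy":0,"dz":-80,"wx":0,"wy":0,"wz":0,"fingers":0.6},{"dx":0,"dy":0,"dz":-120,"wx":0,"wy":0,"wz":0,"fingers":0.6}]'
python3 -m inch '[{"dx":-40,"dy":0,"dz":-40,"wx":0,"wy":0,"wz":0,"fingers":1},{"dx":-80,"dy":0,"dz":-60,"wx":0,"wy":0,"wz":0,"fingers":1},{"dx":-80,"dy":0,"dz":-60,"wx":0,"wy":0,"wz":0,"fingers":1},{"dx":-80,"dy":0,"dz":-60,"wx":0,"wy":0,"wz":0,"fingers":1},{"dx":-80,"dy":0,"dz":-60,"wx":0,"wy":0,"wz":0,"fingers":1}]'
python3 - <<'E'
from h import *
w=snap("wrist","w23");t=snap("top","top3")
c=(.498,.2975);print("cam",np.array(w["cam_to_world"])[:3,3])
i=rect(w,c,.11,.12).astype(int);m=i[...,1]-i[...,0]>18;k=rectbox(None,m,c,.12)
u=np.array([np.cos(np.radians(81.6)),np.sin(np.radians(81.6))]);q=np.argwhere(k)*.0005-.12;s=q@u;v=q@np.array([u[1],-u[0]])
for a,b in ((-.075,-.06),(.06,.075)): print("width",np.round(np.percentile(v[(s>a)&(s<b)],[1,99])*1e3,1))
for a,b in ((-.055,-.045),(.045,.055)): print("length",np.round(np.percentile(s[(v>a)&(v<b)],[1,99])*1e3,1))
i=rect(w,c,.146,.065).astype(int);rectbox(None,i.max(2)<60,c,.065)
# look-alike vials in the top view, before vs now
for n in ("top1","top3"):
    im=load(n)["pixels"].astype(int)[210:290,445:500];r,g,b=im[...,0],im[...,1],im[...,2]
    for nm,mm in (("blue",(b-r>50)),("green",(g-r>35)&(g-b>10))):
        p=np.argwhere(mm);print(n,nm,len(p),p.mean(0) if len(p) else None)
E
```

```text
t: 42.4
eef_pos: [0.4977, 0.2967, 0.121]
orientation: [2.378, 2.051, -0.004]
wrist_force: [1.0, -0.4, -0.0]
width: 0.0511
gripper_force: 0.0
t: 42.82
eef_pos: [0.4967, 0.2965, 0.2408]
orientation: [-2.379, -2.052, 0.01]
wrist_force: [0.2, 0.6, 0.4]
width: 0.0515
gripper_force: 0.0
t: 43.23
eef_pos: [0.4863, 0.2178, 0.3019]
orientation: [2.38, 2.049, -0.001]
wrist_force: [0.6, 0.6, -1.5]
width: 0.0854
gripper_force: 0.0
cam [0.49788145 0.29711541 0.44285325]
centre [498.3 297.2] sides 162.9 125.1 side-a deg from x 81.63
width [-60.7  61.5]
width [-60.6  61.4]
length [-79.8  79.5]
length [-79.9  79.2]
centre [498.1 297.4] sides 96.4 14.0 side-a deg from x 81.69
top1 blue 42 [61.64285714 18.57142857]
top1 green 35 [36.42857143 39.77142857]
top3 blue 43 [61.58139535 18.51162791]
top3 green 35 [36.42857143 39.77142857]
```

The hood sits level: centre (498.3,297.2), size 162.9×125.1 mm at z 0.11, with equal widths at both ends. The other two vials have not moved. Handing in.

```bash
python3 -c "
from cell import close_job
print(close_job())"
```

```text
the job is handed in; nothing more can be done
None
```

The red vial is packed in the required order and the job is handed in: the image checks put the lid, canister, pack and hood in place and level and showed the blue and green vials unmoved, but the hand-in returned no verdict.

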